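# Pin and lock the lens carriage on the sloping optical rail

### The arm

A 7-joint arm with a two-finger parallel gripper is mounted at the origin on the work surface. World frame = base frame: x ahead of the robot, y to its left, z up, the work surface at z = 0. Lengths are in mm, angles in rad, forces in N, time in s.
With the tool pointing down it reaches from about 425 to 1025 mm from the base axis. Payload 9.4 kg.
Tool frame: the origin (TCP) lies at the very end of the fingers, on their centre line; the grasp point (between the pads) lies 19 mm behind it; x points along the fingers, y is the direction in which the jaws open and shut, and the axes are right-handed (so a half turn about x gives the same grasp; the last joint's range is limited). The gripper opens to 85 mm and grips with 20 to 120 N. Pads are 22 mm wide; open, the fingers measure 114 mm over their backs; the gripper's body (76 mm by 85 mm) begins 54 mm behind the grasp point. The pads swing forward as they close: fully open they stand 13 mm farther back than shut.
Start: joints at [-1.322, 0.599, -0.003, 1.599, 0.002, 0.943, -0.08], TCP at [232.054, 686.859, 199.975] pointing down, gripper open.
Joint ranges: [-2.57, 2.57], [-0.35, 1.97], [-1.29, 1.29], [0.11, 2.56], [-1.05, 4.19], [0.11, 1.86], [-2.63, 2.63]. Speed limits (rad/s): [2.22, 2.22, 3.01, 3.01, 3.14, 3.14, 3.14].

### API

Orientations are given as a unit quaternion [x, y, z, w].
In Python, from station import readout, viewer, ctrl gives the robot as it stands.
- The arm moves only by the tool send_rows, never from a script. Its argument "increments" is a list of rows, each a list of 7 numbers: the shift along the tool's x, y, z in cm, then the turn, a rotation vector about the tool's x, y, z in rad, then the closure in counts, from 0 (fully open) to 255 (shut). A call has 1 to 20 rows; each row shifts and turns the commanded pose from where the row before left it, along the tool's axes as they then stand; what a row does not reach is not made up. A row lasts 1/12 s, in which the tool goes at most 41.7 mm and 7.16 degrees, less where a joint would pass 70% of its speed; a pose out of reach is approached as far as the arm can. A call is refused whole if a number of a shift passes 4.17 or a number of a turn 0.125, either way. A call with a gripper value outside its range is refused whole. The fingers move at their own pace and stop on an object; the grip force is fixed at half the most. Time passes only in rows, so rows that do not move let the fingers close. It gives the time, the measured TCP pose, the force and the opening at its end, in the units of the state.
- readout.sense(): the state, without advancing time (a new reading comes with each control period).
- viewer.capture(name): name is "scene" or "top" or "wrist"; returns a dict with "color" (480x640x3 uint8, red, green, blue), "fov_y" (degrees; the focal length in pixels is half the picture's height over the tangent of half this angle, whatever the lens; pixels are square), "cx", "cy" (the principal point, pixels), "dist_coeffs" ([k1, k2, p1, p2, k3] as OpenCV has them; the pictures are not rectified), "origin" and "rotation" of the camera in the world. Camera axes: x right, y down, z forward; pixel columns grow to the right and rows downward; lengths in mm; the calibration is good to about 2 mm. A picture is of the moment at which its call begins. There is no depth.
- ctrl.job_done(): hands the job in, once; it reports no verdict.
The state is a dict: "time_s": time; "joints": joint angles; "joint_velocities": joint speeds; "joint_efforts": joint torques, N m; "tool_pos": TCP position; "orientation": TCP orientation; "ft_force": force on the tool from outside, world axes, zero at the start; "moment": the same for the moment, N m; "opening": finger opening in mm.
Only numpy, scipy, OpenCV 4.12 (cv2) and the standard library are available. Lean on these libraries where they do the work, as an engineer would, in place of code of your own. Each camera call takes 0.05 s, during which the arm holds its last target.

### The job

The lens carriage on the sloping rail is loose and out of place: slide it along until its lug lies over the fixed lug, take the tapered pin from the tool rack and drive it fully home, square to the slope, through both lugs so that it pulls the two holes into line. Leave the pin in and then swing the carriage's clamp lever clockwise all the way to its stop. Do not touch the lens or its mount, and leave the other tools and parts where they are.

Things in the scene. Friction and masses are not known exactly. Their poses are not given: they have to be found in the camera images.
- fixed_hole (a point): Fixed lug: aluminium ear 48 x 40 x 14 mm on the lower edge of the sloping bed, facing away to the robot's right. Point: centre of its 18 mm through hole, on its top face. Axes: x up the slope, y along the rail (back and right, as the robot sees it), z square out of the slope, leaning 30 deg from vertical, away to the robot's right. Free below for the pin. Place and heading vary.
- carriage_hole (a point): The carriage's lug: an ear of the same outline, 14 mm thick, that slides 1 mm above the fixed lug. Point: centre of its 18 mm through hole, on its top face; axes as fixed_hole. With the holes in line it lies 15 mm straight out from fixed_hole along z.
- carriage (a joint): Place of the lens carriage along the rail in m: 0 = holes in line, negative = off towards -y (the rail's far end). Starts 24 to 56 mm off on that side; travel -0.062 to 0.030. Drags with about 3 N and stays where left. The carriage is an aluminium plate 102 mm up the slope x 130 mm along the rail, its top face 10 mm above the lug's top face; knob, lens and lever ride on it.
- push_knob (a point): Black fluted round knob, 22 mm across, standing square on the carriage near its -y end, for pushing or pulling the carriage along. Point: its centre, 26 mm above the carriage's top face; it reaches 17 mm below and 18 mm above that along its axis. It lies at (48, -45, 36) mm from carriage_hole in the slope's axes. Axes as fixed_hole; it does not turn.
- lever (a joint): Angle of the carriage's black clamp lever in rad: 0 = loose, pointing along +y of the rail, out past the carriage's near end; 1.4 = its stop, locked, pointing almost straight up the slope. Clockwise, seen from above the slope, increases it. Starts at 0 to 0.35, stays where left, takes about 1.5 N at the tip.
- lever_pivot (a point): Point on the lever's axis (along the slope's z) at the height of its tip, at (48, 48, 36) mm from carriage_hole in the slope's axes. The hub is 26 mm across.
- lever_tip (a point): Centre of the clamp lever's round end (16 mm across), 68 mm from the pivot and 26 mm above the carriage's top face. The arm is a 13 mm round bar whose middle rises from 16 mm above that face at the hub to 26 mm at the tip.
- pin_grip (a point): Tapered steel pin, 117 mm, 0.12 to 0.22 kg: square dark grip 22 x 22 x 46 mm, collar 36 mm wide and 6 thick, shank 16.8 mm thick for 22 mm, then 43 mm taper to a 7 mm point. Stands point down in the rack. Point: grip's centre; collar's underside 29 mm and pin's point 94 mm below it. z along the pin, away from its point; x, y square to the flats. Home: 44 mm out from fixed_hole along z.
- lens: Lens in a round black mount, 54 mm across and 76 mm high, standing on the upper half of the carriage. Origin: underside of its foot, at (102, 0, 10) mm from carriage_hole in the slope's axes. Not to be touched.
- rack: Black tool rack, 200 mm (its x) x 56 mm, top face 85 mm above its origin (centre of its underside), open at the long sides. Three 21 mm holes at -65, 0 and 65 mm along x hold the pin, the plug gauge and the hex driver, in any order. Fixed; place and heading vary.
- plug_gauge: Straight plug gauge, round aluminium head 26 mm across and 36 mm high, straight 14 mm shank, standing in the rack. Origin: underside of its collar. Leave it.
- hex_driver: Hex driver with a round waisted black handle, 62 mm high over the rack, and a thin shaft. Origin: underside of its handle. Leave it.
- objective: Loose brass microscope objective, 32 mm across, 62 mm high, standing. Origin: underside. Leave it.
- post_holder: Loose black post holder with a steel post and a black head, 60 mm foot, 148 mm high. Origin: underside. Leave it.
- optics_box: Loose flat grey box, 100 x 80 x 28 mm. Origin: underside. Leave it.
- hex_key: Loose L-shaped dark hex key lying flat, 95 mm long, 8 mm thick. Origin: middle of its long arm, on the plate. Leave it.
- mirror_mount: Loose black mirror mount, 60 mm wide, 68 mm high, with two steel screws at the back. Origin: underside. Leave it.
- dish: Loose aluminium dish of screws, 72 mm across, 22 mm high. Origin: underside. Leave it.

How it is judged (in metres and radians):
On the way, in this order (a step that is already met when the one before it is completed fails the run):
1. the tapered pin is fully home through both lugs and has pulled the holes into line (within 2 mm) (value of joint carriage between -0.002 and 0.002 m and z of pin_grip in the frame of fixed_hole between 0.04 and 0.0465 m and x of pin_grip in the frame of fixed_hole between -0.004 and 0.004 m and y of pin_grip in the frame of fixed_hole between -0.004 and 0.004 m and angle between the z axis of pin_grip and the z axis of fixed_hole, either way round below 0.08 rad), for 0.2 s.
2. the clamp lever is swung clockwise to its stop, the pin still home (all of step 1 and value of joint lever above 1.28 rad), for 0.2 s.
At the end, for the whole second after the job is handed in: The holes are in line within 2 mm; the pin's collar is within 2.5 mm of lying on the carriage's lug, its axis within 4 mm of the hole's and 0.08 rad of square to the slope; the clamp lever is at 1.28 rad or more; the carriage is at rest (all of step 2 and velocity of joint carriage between -0.01 and 0.01 m/s); the robot touches nothing.
It fails at once if the lens or its mount is touched by the robot (over 1 N) (contact force between lens and the fingers above 1 N or contact force between lens and the arm above 1 N).
It fails at once if another tool or part is moved by more than 25 mm (distance of any of plug_gauge, hex_driver, objective, post_holder, optics_box, hex_key, mirror_mount, dish from where it was at the start of the episode above 0.025 m).
It also fails if it takes over 70 s, if anything falls off the work surface, if the arm or the gripper's body presses on something with over 40 N, if the wrist force passes 120 N, or if a joint passes its speed limit or range.

## Working session

There is one attempt and no reset: what is moved stays moved. The work goes in short steps, Python scripts to look and compute and a tool call to move; the robot and the scene stay as the last step left them, time stands still between calls to the robot, and variables do not carry over. Pictures are saved under pics/ and viewed, and the job is handed in when it is done.

Besides the shell and the picture viewer there is one more tool, called after "Call:" by a JSON object that holds its "op" and its "data", one argument or row to a line. send_rows: Moves the arm, as the interface text tells. Its arguments: {"type":"object","properties":{"increments":{"type":"array","items":{"type":"array","items":{"type":"number"}}}},"required":["increments"]}

```bash
ls; mkdir -p pics; python3 - <<'E'
from station import readout, viewer, ctrl
import cv2,json
print(readout.sense())
for n in ["scene","top","wrist"]:
    c=viewer.capture(n); cv2.imwrite(f"pics/{n}0.png",c["color"][:,:,::-1])
    print(n,{k:(v.tolist() if hasattr(v,'tolist') else v) for k,v in c.items() if k!="color"})
E
```

```text
pics
{'time_s': 0.0, 'joints': array([-1.32170154,  0.60012594, -0.00252491,  1.60011367,  0.00179298,
        0.94290593, -0.0797982 ]), 'joint_velocities': array([ 1.34841623e-03, -4.47936001e-04, -1.39203400e-03, -9.07026710e-04,
        9.39966324e-04,  2.06589315e-05, -1.13529279e-03]), 'joint_efforts': array([-1.35116694e-03, -7.76458955e+01,  1.56463288e+00, -2.58001721e+01,
        1.23279993e-02,  9.12270014e-03,  1.57139112e-06]), 'tool_pos': array([231.90954661, 686.36723068, 199.12245787]), 'orientation': array([ 0.11411572,  0.69778515, -0.1152098 ,  0.69771067]), 'ft_force': array([-0.08516435,  0.01276663, -0.67476107]), 'moment': array([ 0.00290813,  0.02665386, -0.03407261]), 'opening': 85.70258614781395}
scene {'fov_y': 46.46869776436931, 'cx': 318.9021921704243, 'cy': 237.14998543684797, 'dist_coeffs': [0.01760794058517638, 0.0, 0.0, 0.0, 0.0], 'origin': [1235.952985294168, 823.2266768969387, 813.5364644968167], 'rotation': [0.309924643881917, 0.8215522832300307, -0.4483448934303758, -0.16728842628554785]}
top {'fov_y': 57.573456866827556, 'cx': 312.28233122858376, 'cy': 239.57293744248952, 'dist_coeffs': [-0.07544282384018132, 0.0, 0.0, 0.0, 0.0], 'origin': [338.6740607026123, 10.401750741663298, 1313.8402474384764], 'rotation': [-0.695940122207328, 0.713879132925681, -0.054030352873666226, 0.055898576401144685]}
wrist {'fov_y': 70.9078463288031, 'cx': 325.2543104929733, 'cy': 231.44796976959927, 'dist_coeffs': [-0.06552561947301304, 0.0, 0.0, 0.0, 0.0], 'origin': [155.32387188477614, 712.0297545677836, 372.42438908411776], 'rotation': [0.8016368286001371, 0.5761558927981691, 0.09261901759441162, 0.1297863621714743]}
```

View pics/scene0.png

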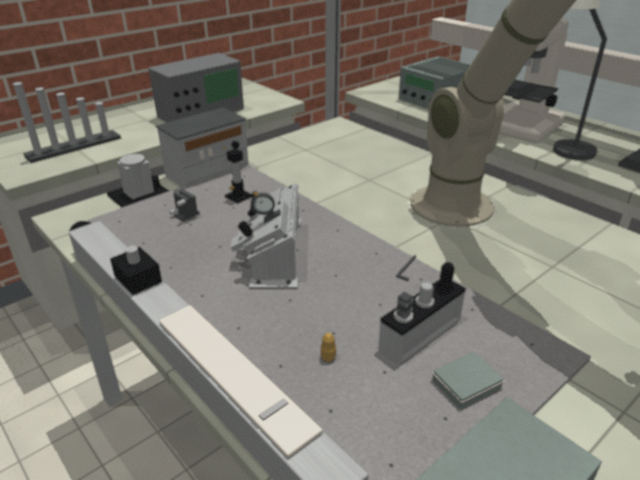

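View pics/top0.png

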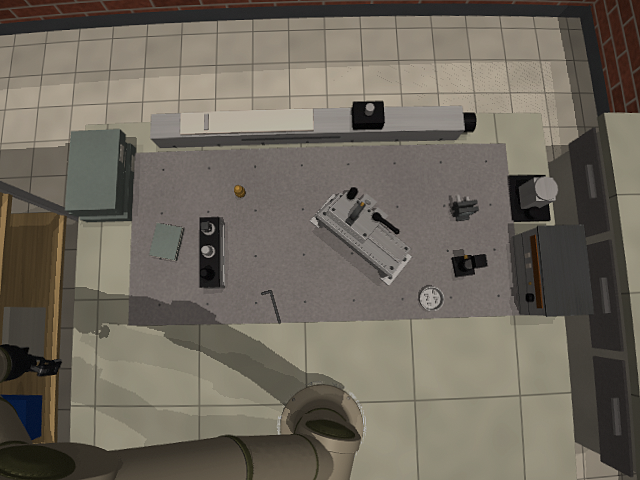

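View pics/wrist0.png

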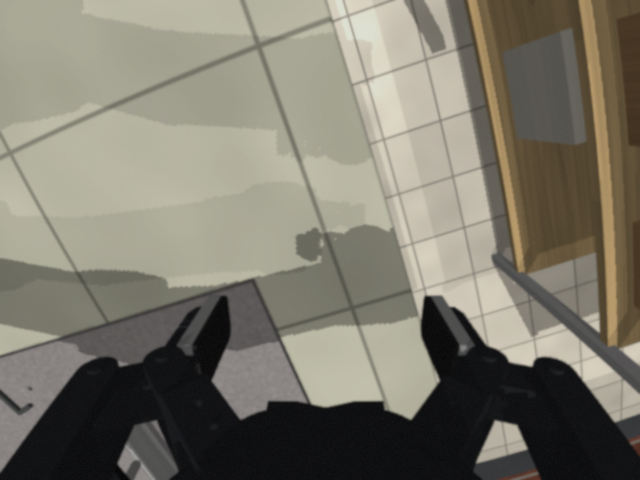

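```bash
cat > h.py <<'E'
from station import readout, viewer, ctrl
import cv2, numpy as np
from scipy.spatial.transform import Rotation as R
class Cam:
    def __init__(s,name):
        c=viewer.capture(name); s.img=c["color"][:,:,::-1].copy()
        f=240/np.tan(np.radians(c["fov_y"]/2)); s.K=np.array([[f,0,c["cx"]],[0,f,c["cy"]],[0,0,1.]])
        s.d=np.array(c["dist_coeffs"]); s.o=np.array(c["origin"]); s.R=R.from_quat(c["rotation"]).as_matrix()
    def ray(s,uv):
        p=cv2.undistortPoints(np.array([[uv]],float),s.K,s.d)[0,0]
        v=s.R@np.array([p[0],p[1],1]); return v/np.linalg.norm(v)
    def plane(s,uv,z):
        v=s.ray(uv); return s.o+v*(z-s.o[2])/v[2]
    def proj(s,P):
        P=np.atleast_2d(P); q=(P-s.o)@s.R
        return cv2.projectPoints(q.reshape(-1,1,3),np.zeros(3),np.zeros(3),s.K,s.d)[0].reshape(-1,2)
    def crop(s,x0,y0,x1,y1,k,fn):
        cv2.imwrite("pics/"+fn,cv2.resize(s.img[y0:y1,x0:x1],None,fx=k,fy=k,interpolation=cv2.INTER_CUBIC))
def tri(rays):
    A=np.zeros((3,3));b=np.zeros(3)
    for o,v in rays:
        M=np.eye(3)-np.outer(v,v);A+=M;b+=M@o
    p=np.linalg.solve(A,b)
    return p,[np.linalg.norm((np.eye(3)-np.outer(v,v))@(p-o)) for o,v in rays]
E
python3 - <<'E'
from h import *
t=Cam("top"); t.crop(300,175,430,295,6,"t1.png"); t.crop(180,200,240,300,6,"t2.png")
s=Cam("scene"); s.crop(220,170,320,300,6 if 0 else 4.6,"s1.png"); s.crop(370,250,480,370,5,"s2.png")
E
```

```text
(no output)
```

View pics/t1.png

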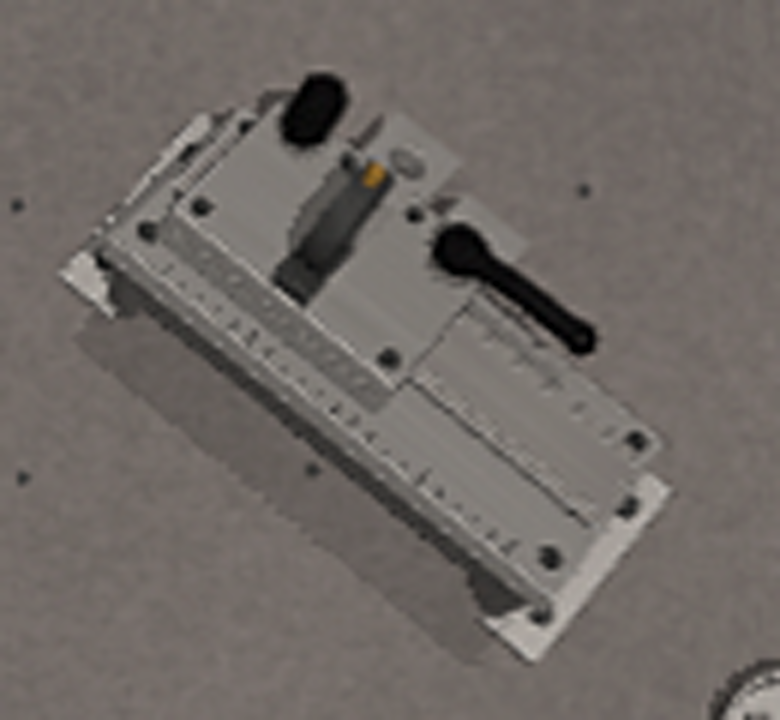

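View pics/t2.png

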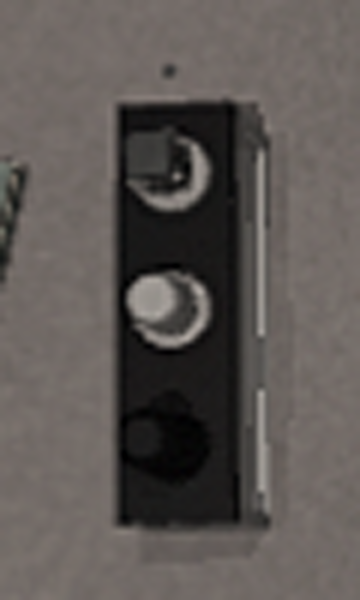

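View pics/s1.png

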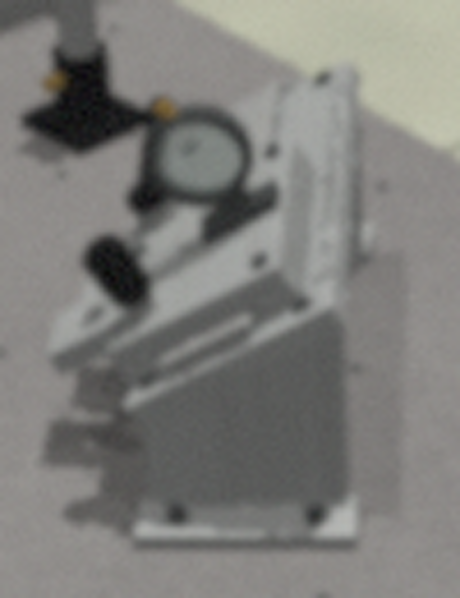

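View pics/s2.png

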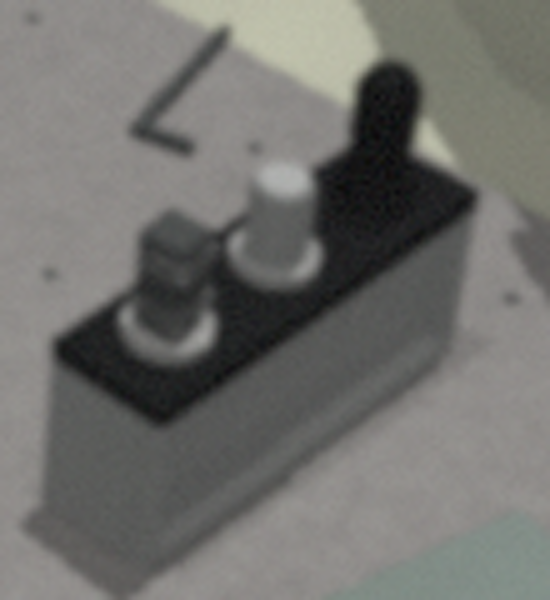

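```bash
python3 - <<'E'
from h import *
t=Cam("top"); s=Cam("scene")
def T(a): return np.array(a)/6+[300,175]
def S(a): return np.array(a)/4.6+[220,170]
for n,a,b in [("knob",(313,112),(117,270)),("knobtop",(325,95),(105,250)),("platecorner screw",(388,358),(260,260))]:
    print(n,tri([(t.o,t.ray(T(a))),(s.o,s.ray(S(b)))]))
# pin head top: square grip in rack top 85; top of grip at 85+6+46=137
for n,a in [("pin",(150,155)),("gauge",(155,297)),("driver",(145,438))]:
    uv=np.array(a)/6+[180,200]; print(n,t.plane(uv,137))
print("collar",t.plane(np.array((172,172))/6+[180,200],91), t.plane(np.array((170,312))/6+[180,200],91))
for c in [(118,103),(238,103),(118,522),(238,522)]: print(t.plane(np.array(c)/6+[180,200],85))
print("pin scene", tri([(t.o,t.ray(np.array((150,155))/6+[180,200])),(s.o,s.ray(np.array((178,228))/5+[370,250]))]))
# knob & lever for heading
print(t.plane(T((460,250)),170)-t.plane(T((313,112)),170))
print(t.plane(T((75,275)),5),t.plane(T((530,655)),5),t.plane(T((665,490)),5))
E
```

```text
knob (array([ 649.32610071, -102.81989357,  138.39970985]), [np.float64(0.3471423698284654), np.float64(0.3471423698284431)])
knobtop (array([ 653.50561657, -106.99366048,  150.02520304]), [np.float64(0.4568856224513185), np.float64(0.45688562245139647)])
platecorner screw (array([ 540.10888036, -136.99972084,   84.2588494 ]), [np.float64(2.4329248954557174), np.float64(2.43292489545585)])
pin [569.29412028 305.89325371 137.        ]
gauge [503.38648121 302.71457258 137.        ]
driver [439.17625826 306.57075922 137.        ]
collar [569.76911282 306.73228148  91.        ] [502.48860233 306.89333892  91.        ]
[605.40750128 334.89722247  85.        ]
[603.77910856 276.6201526   85.        ]
[404.35393648 332.0871517   85.        ]
[403.13614121 275.21771019  85.        ]
pin scene (array([566.95419101, 304.65925303, 145.33515589]), [np.float64(1.1096923532720164), np.float64(1.1096923532722482)])
[-64.97584648 -63.0657602    0.        ]
[601.94079014   9.16077458   5.        ] [ 403.1578356  -212.80630037    5.        ] [ 484.05758982 -285.27467131    5.        ]
```

```bash
cat >> h.py <<'E'
def frame(phi):  # rail y axis = (-cos phi,-sin phi)
    y=np.array([-np.cos(phi),-np.sin(phi),0]); l=np.array([np.sin(phi),-np.cos(phi),0])
    z=.5*l+np.array([0,0,np.sqrt(.75)]); x=np.cross(y,z); return np.stack([x,y,z],1)
def tool():
    s=readout.sense(); return s["tool_pos"],R.from_quat(s["orientation"]).as_matrix()
E
python3 - <<'E'
from h import *
np.set_printoptions(precision=3,suppress=True)
p,M=tool(); print(M)
w=Cam("wrist"); print("cam in tool",M.T@(w.o-p)); print(M.T@w.R)
t=Cam("top");s=Cam("scene")
F=frame(np.arctan2(222,199)); print(F)
k=np.array([649.3,-102.8,138.4])
for nm,o in [("hole",(0,0,0)),("knob",(48,-45,36)),("piv",(48,48,36)),("lens",(102,0,10)),("lenstop",(102,0,86)),("tip0",(48,116,36))]:
    P=k+F@(np.array(o)-[48,-45,36]); print(nm,P,(t.proj(P)[0]-[300,175])*6,(s.proj(P)[0]-[220,170])*4.6)
E
```

```text
[[-0.     0.32   0.947]
 [-0.     0.947 -0.32 ]
 [-1.    -0.     0.   ]]
cam in tool [-173.244   -0.469  -80.743]
[[-0.    -0.315  0.949]
 [ 1.     0.001  0.001]
 [-0.001  0.949  0.315]]
[[-0.645 -0.667  0.372]
 [ 0.578 -0.745 -0.334]
 [ 0.5    0.     0.866]]
hole [ 636.814 -152.04    83.223] [406.614 163.727] [ 90.962 314.009]
knob [ 649.3 -102.8  138.4] [313.435 111.468] [117.756 270.148]
piv [ 587.224 -172.05   138.4  ] [469.582 239.2  ] [139.152 176.657]
lens [574.76  -96.416 142.883] [306.873 267.955] [244.919 216.345]
lenstop [ 603.056 -121.78   208.701] [375.412 172.037] [162.055 101.984]
tip0 [ 541.836 -222.685  138.4  ] [584.959 333.855] [153.289 114.843]
```

Call:
{"op": "send_rows", "data": {
  "increments": [
    [-0.24, -2.8, 2.94, 0, 0, 0, 0],
    [-0.24, -2.8, 2.94, 0, 0, 0, 0],
    [-0.24, -2.8, 2.94, 0, 0, 0, 0],
    [-0.24, -2.8, 2.94, 0, 0, 0, 0],
    [-0.24, -2.8, 2.94, 0, 0, 0, 0],
    [-0.24, -2.8, 2.94, 0, 0, 0, 0],
    [-0.24, -2.8, 2.94, 0, 0, 0, 0],
    [-0.24, -2.8, 2.94, 0, 0, 0, 0],
    [-0.24, -2.8, 2.94, 0, 0, 0, 0],
    [-0.24, -2.8, 2.94, 0, 0, 0, 0],
    [-0.24, -2.8, 2.94, 0, 0, 0, 0],
    [-0.24, -2.8, 2.94, 0, 0, 0, 0],
    [-0.24, -2.8, 2.94, 0, 0, 0, 0],
    [-0.24, -2.8, 2.94, 0, 0, 0, 0],
    [-0.24, -2.8, 2.94, 0, 0, 0, 0],
    [-0.24, -2.8, 2.94, 0, 0, 0, 0],
    [-0.24, -2.8, 2.94, 0, 0, 0, 0],
    [-0.24, -2.8, 2.94, 0, 0, 0, 0],
    [-0.24, -2.8, 2.94, 0, 0, 0, 0],
    [-0.24, -2.8, 2.94, 0, 0, 0, 0]
  ]
}}

```text
time_s: 2.17
tool_pos: [610.6, -33.8, 248.5]
orientation: [0.115, 0.698, -0.115, 0.698]
ft_force: [1.3, 1.1, -0.3]
opening: 85.2
```

```bash
cat >> h.py <<'E'
np.set_printoptions(precision=3,suppress=True)
def plan(P,M):
    p,T=tool(); d=T.T@(np.array(P)-p)/10; r=R.from_matrix(T.T@M).as_rotvec()
    print("at",p,"shift cm",d,"|",np.linalg.norm(d),"rows",np.linalg.norm(d)/4.1," turn",r,np.linalg.norm(r),"rows",np.linalg.norm(r)/.122)
def slopetool(F): return np.stack([-F[:,2],-F[:,1],-F[:,0]],1)
E
python3 - <<'E'
from h import *
F=frame(np.arctan2(222,199)); H=np.array([636.8,-152,83.2])
plan(H+F@[10,0,200],slopetool(F)); print(readout.sense()["joints"])
E
```

```text
at [610.583 -33.802 248.452] shift cm [ -1.292 -13.959  14.661] | 20.284879730669665 rows 4.947531641626748  turn [0.396 0.517 0.106] 0.6595546901668569 rows 5.406185984974237
[-0.113  0.412  0.108  1.822 -0.055  0.91   1.264]
```

Call:
{"op": "send_rows", "data": {
  "increments": [
    [-0.26, -2.79, 2.93, 0, 0, 0, 60],
    [-0.26, -2.79, 2.93, 0, 0, 0, 60],
    [-0.26, -2.79, 2.93, 0, 0, 0, 60],
    [-0.26, -2.79, 2.93, 0, 0, 0, 60],
    [-0.26, -2.79, 2.93, 0, 0, 0, 60],
    [0, 0, 0, 0.066, 0.0862, 0.0177, 60],
    [0, 0, 0, 0.066, 0.0862, 0.0177, 60],
    [0, 0, 0, 0.066, 0.0862, 0.0177, 60],
    [0, 0, 0, 0.066, 0.0862, 0.0177, 60],
    [0, 0, 0, 0.066, 0.0862, 0.0177, 60],
    [0, 0, 0, 0.066, 0.0862, 0.0177, 60],
    [0, 0, 0, 0, 0, 0, 60],
    [0, 0, 0, 0, 0, 0, 60]
  ]
}}

```text
time_s: 3.25
tool_pos: [703.9, -212.0, 258.6]
orientation: [0.309, 0.809, -0.179, 0.466]
ft_force: [0.3, 0.4, 0.6]
opening: 65.3
```

```bash
python3 - <<'E'
from h import *
F=frame(np.arctan2(222,199)); H=np.array([636.8,-152,83.2])
plan(H+F@[10,0,100],slopetool(F)); print(readout.sense()["joints"])
w=Cam("wrist"); cv2.imwrite("pics/w1.png",w.img)
E
```

```text
at [ 703.949 -212.03   258.591] shift cm [ 9.693 -0.004 -0.017] | 9.69283643217036 rows 2.3641064468708195  turn [-0.001 -0.001  0.001] 0.0019244032591931033 rows 0.015773797206500847
[ 0.239  0.846  0.174  1.076 -0.302  1.73   1.256]
```

View pics/w1.png

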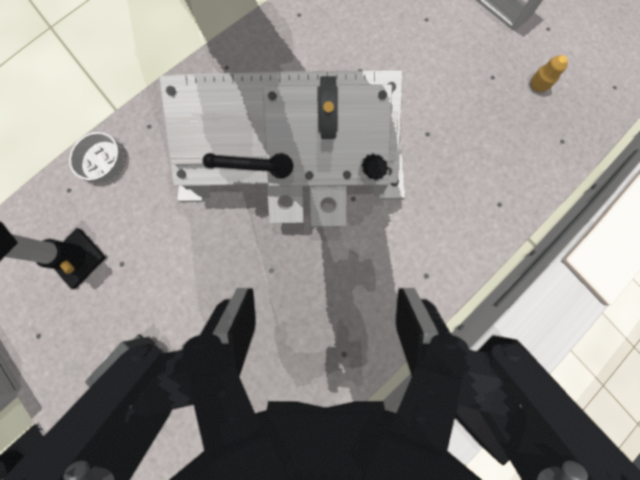

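Call:
{"op": "send_rows", "data": {
  "increments": [
    [2.9, 1.5, -1.27, 0, 0, 0, 60],
    [2.9, 1.5, -1.27, 0, 0, 0, 60],
    [2.9, 1.5, -1.27, 0, 0, 0, 60],
    [0, 0, 0, 0, 0, 0, 60],
    [0, 0, 0, 0, 0, 0, 60]
  ]
}}

```text
time_s: 3.72
tool_pos: [676.7, -122.8, 206.0]
orientation: [0.308, 0.809, -0.177, 0.468]
ft_force: [1.4, -1.2, -0.4]
opening: 65.4
```

```bash
python3 - <<'E'
from h import *
F=frame(np.arctan2(222,199)); H=np.array([636.8,-152,83.2])
p,M=tool(); print(F.T@(p-H)); print(readout.sense()["joints"])
w=Cam("wrist"); cv2.imwrite("pics/w2.png",w.img); w.crop(150,60,450,285,2.6,"w2c.png")
for nm,o in [("hole",(0,0,0)),("fixed",(0,50,-15)),("knobtop",(48,-45,54)),("piv",(48,48,36)),("lens",(102,0,10)),("tip0",(48,116,36))]:
    print(nm,w.proj(H+F@o)[0])
E
```

```text
[ 52.598 -48.409 111.473]
[ 0.148  0.797  0.15   1.309 -0.327  1.531  1.22 ]
hole [273.244 270.385]
fixed [224.452 263.341]
knobtop [321.077 242.291]
piv [203.27  233.479]
lens [266.271 160.22 ]
tip0 [120.36 232.85]
```

View pics/w2.png

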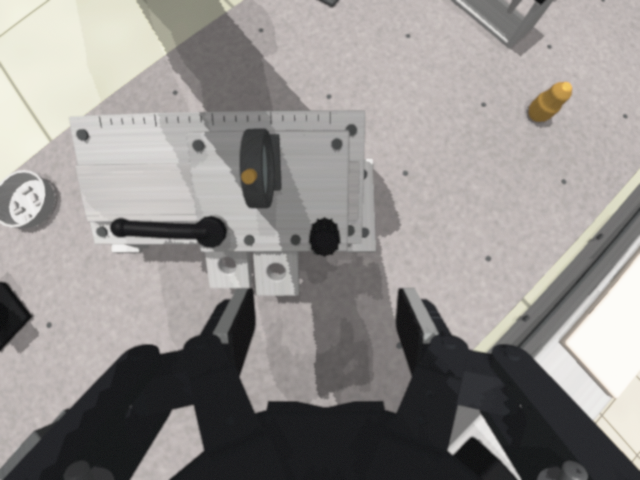

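View pics/w2c.png

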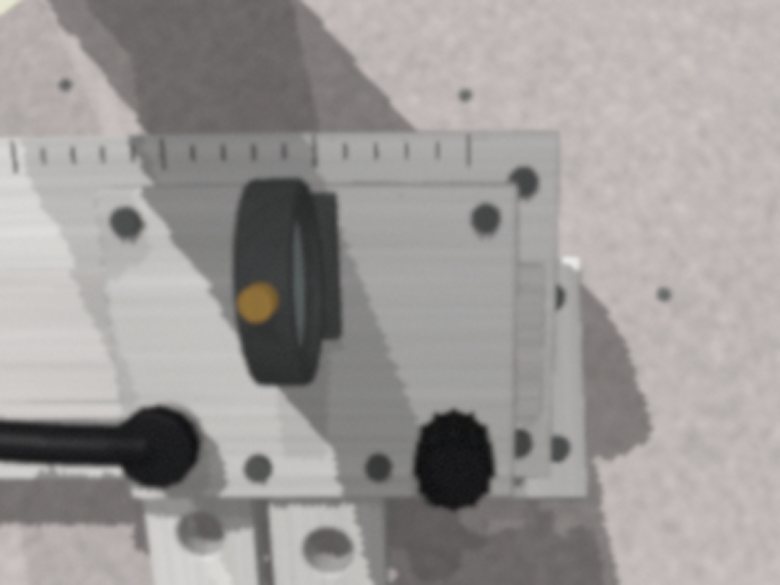

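```bash
python3 - <<'E'
from h import *
im=cv2.imread("pics/w1.png"); cv2.imwrite("pics/w1c.png",cv2.resize(im[60:240,150:420],None,fx=2.9,fy=2.9,interpolation=cv2.INTER_CUBIC))
E
```

```text
(no output)
```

View pics/w1c.png

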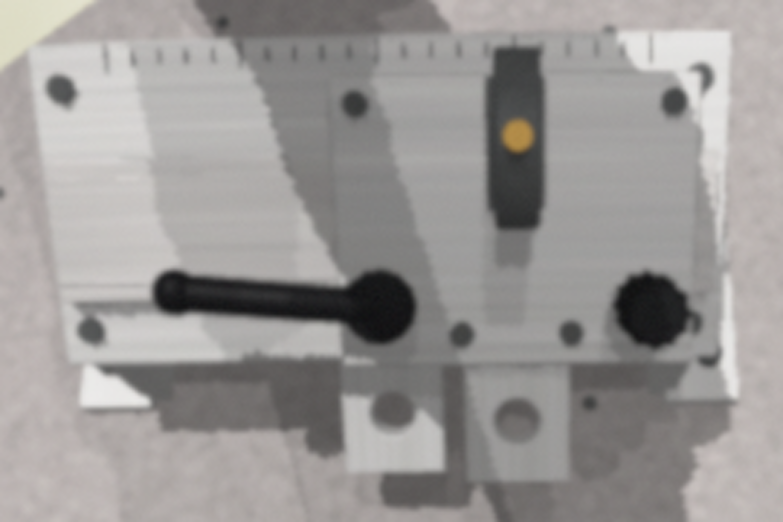

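```bash
python3 - <<'E'
from h import *
from scipy.optimize import least_squares
w=Cam("wrist");t=Cam("top");s=Cam("scene")
# reconstruct w1
p,M=tool(); oc=M.T@(w.o-p); Rc=M.T@w.R
import copy
w1=copy.copy(w); M1=R.from_quat([0.309,0.809,-0.179,0.466]).as_matrix(); w1.o=np.array([703.95,-212.03,258.59])+M1@oc; w1.R=M1@Rc
T=lambda a: np.array(a)/6+[300,175]
S=lambda a: np.array(a)/4.6+[220,170]
obs=[(w,"h",(276.2,270.8)),(w,"f",(226.9,264.6)),(w,"k",(324.6,240.4)),
(w1,"h",(328.3,204.8)),(w1,"f",(285.2,201.7)),(w1,"k",(374.5,166.2)),(w1,"t",(209.3,160.3)),
(t,"h",T((407,162))),(t,"kc",T((313,112))),(t,"t",T((583,338))),(s,"kc",S((117,270)))]
def pts(q):
    H=q[:3];F=frame(q[3]);a=q[5]
    return {"h":H,"f":H+F@[0,q[4],-15],"k":H+F@[48,-45,54],"kc":H+F@[48,-45,36],"t":H+F@[48+68*np.sin(a),48+68*np.cos(a),36]}
def res(q):
    P=pts(q); return np.concatenate([(c.proj(P[n])[0]-uv)*(np.linalg.norm(P[n]-c.o)/c.K[0,0]) for c,n,uv in obs])
r=least_squares(res,[636.8,-152,83.2,.84,40,0.1],loss="soft_l1"); print(r.x, r.cost); print(r.fun.reshape(-1,2))
F=frame(r.x[3]); print(F.T@(p-r.x[:3]))
w1r=least_squares(lambda q: res(q)[:14],r.x); print("wrist only",w1r.x); print(w1r.fun.reshape(-1,2)[:7])
E
```

```text
[ 638.269 -151.339   84.763    0.86    48.657    0.129] 15.14310094672296
[[ 0.006 -2.01 ]
 [ 1.411 -1.825]
 [-0.082 -1.145]
 [-2.835  1.518]
 [-1.466  2.316]
 [-0.452  2.959]
 [-1.985  0.284]
 [-0.775 -0.945]
 [-0.631 -1.087]
 [-2.056 -0.375]
 [ 0.418 -0.701]]
[ 48.23  -43.694 112.397]
wrist only [ 639.957 -150.935   90.493    0.856   48.891    0.106]
[[ 0.6   -1.495]
 [ 0.927 -1.587]
 [ 1.394 -1.006]
 [-1.36   0.862]
 [-0.939  1.435]
 [ 1.925  1.774]
 [-2.475  0.008]]
```

```bash
cat >> h.py <<'E'
F=frame(0.858); H0=np.array([638.5,-151.2,85.5])
E
python3 - <<'E'
from h import *
print(readout.sense()["tool_pos"])
plan(H0+F@[48,-45,25],slopetool(F))
E
```

```text
[ 677.714 -127.643  206.216]
at [ 677.714 -127.643  206.216] shift cm [ 8.668  0.067 -0.024] | 8.668771227240853 rows 2.114334445668501  turn [-0.016  0.003 -0.01 ] 0.019054637260816482 rows 0.1561855513181679
```

```bash
python3 - <<'E'
from h import *
print(readout.sense()["tool_pos"])
w=Cam("wrist"); w.crop(150,60,450,285,2.6,"w3c.png"); import pickle; pickle.dump((w.o,w.R,w.K,w.d),open("w3.pkl","wb"));print(readout.sense()["tool_pos"],w.o)
E
```

```text
[ 677.714 -127.643  206.216]
[ 677.633 -127.721  205.873] [ 689.83  -139.189  396.695]
```

View pics/w3c.png

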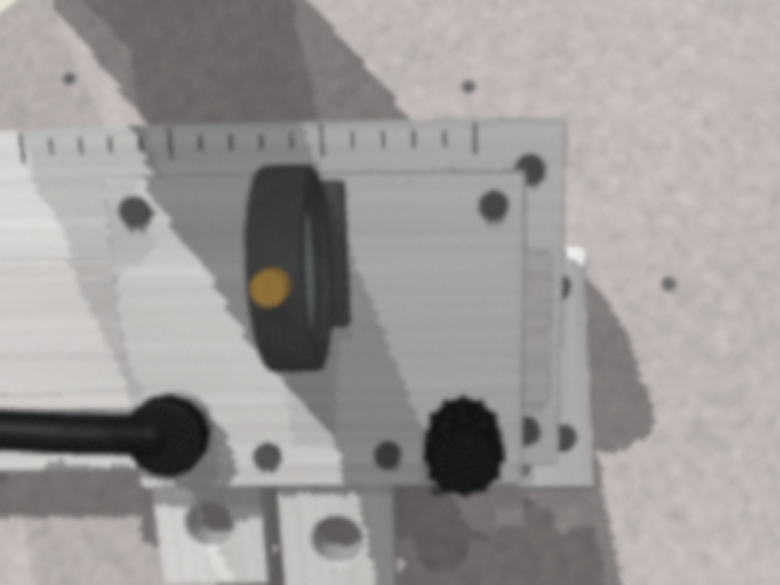

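```bash
python3 - <<'E'
from h import *
from scipy.optimize import least_squares
import pickle
w=Cam("wrist");t=Cam("top");s=Cam("scene")
w.o,w.R=pickle.load(open("w3.pkl","rb"))[:2]
W=lambda a: np.array(a)/2.6+[150,60]
T=lambda a: np.array(a)/6+[300,175]
S=lambda a: np.array(a)/4.6+[220,170]
obs=[(w,"h",W((337.5,538))),(w,"f",W((210,521))),(w,"k",W((464,453))),
(t,"h",T((407,162))),(t,"kc",T((313,112))),(t,"t",T((583,338))),(s,"kc",S((117,270)))]
def pts(q):
    H=q[:3];F=frame(q[3]);a=q[5]
    return {"h":H,"f":H+F@[0,q[4],-15],"k":H+F@[48,-45,54],"kc":H+F@[48,-45,36],"t":H+F@[48+68*np.sin(a),48+68*np.cos(a),36]}
def res(q):
    P=pts(q); return np.concatenate([(c.proj(P[n])[0]-uv)*(np.linalg.norm(P[n]-c.o)/c.K[0,0]) for c,n,uv in obs])
r=least_squares(res,[636.8,-152,83.2,.84,40,0.1]); print(r.x, r.cost); print(r.fun.reshape(-1,2))
E
```

```text
[ 637.936 -151.29    83.882    0.861   48.005    0.098] 5.775540365263188
[[-1.694 -0.509]
 [ 0.009  0.503]
 [-1.504  1.119]
 [-0.916 -0.403]
 [-0.754 -0.469]
 [-1.038 -1.03 ]
 [ 0.85  -0.062]]
```

Call:
{"op": "send_rows", "data": {
  "increments": [
    [2.8, 0, 0, -0.016, 0.003, -0.01, 60],
    [2.8, 0, 0, 0, 0, 0, 60],
    [2.8, 0, 0, 0, 0, 0, 60],
    [0.1, 0, 0, 0, 0, 0, 60],
    [0, 0, 0, 0, 0, 0, 60],
    [0, 0, 0, 0, 0, 0, 60]
  ]
}}

```text
time_s: 4.62
tool_pos: [646.1, -99.3, 132.4]
orientation: [0.302, 0.812, -0.174, 0.468]
ft_force: [-0.2, 0.0, 1.1]
opening: 64.9
```

```bash
sed -i 's/^F=frame.*/F=frame(0.86); H0=np.array([638,-151.3,84.0])/' h.py
python3 - <<'E'
from h import *
p,M=tool(); print(F.T@(p-H0)); plan(H0+F@[48,-45,25],slopetool(F)); st=readout.sense(); print(st["ft_force"],st["joints"])
w=Cam("wrist"); cv2.imwrite("pics/w4.png",w.img)
E
```

```text
[ 48.244 -44.696  28.036]
at [646.122 -99.314 132.402] shift cm [0.304 0.03  0.025] | 0.30612395528186725 rows 0.0746643793370408  turn [-0.002 -0.002 -0.001] 0.0029604109655046503 rows 0.024265663651677462
[-0.221  0.038  1.088] [ 0.129  0.82   0.133  1.46  -0.333  1.363  1.253]
```

View pics/w4.png

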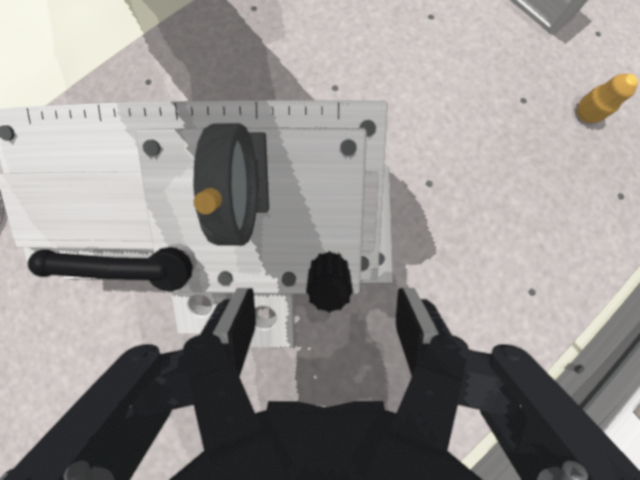

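Call:
{"op": "send_rows", "data": {
  "increments": [
    [0, 0, 0, 0, 0, 0, 255],
    [0, 0, 0, 0, 0, 0, 255],
    [0, 0, 0, 0, 0, 0, 255],
    [0, 0, 0, 0, 0, 0, 255],
    [0, 0, 0, 0, 0, 0, 255],
    [0, 0, 0, 0, 0, 0, 255]
  ]
}}

```text
time_s: 5.17
tool_pos: [645.0, -98.3, 131.4]
orientation: [0.302, 0.813, -0.174, 0.467]
ft_force: [-0.4, -0.9, -0.8]
opening: -0.1
```

```bash
python3 - <<'E'
from h import *
p,M=tool(); print(F.T@(p-H0)); st=readout.sense(); print(st["ft_force"],st["opening"])
w=Cam("wrist"); w.crop(120,180,320,360,3.5,"w5c.png")
E
```

```text
[ 49.073 -44.76   26.378]
[-0.363 -0.94  -0.783] -0.06414858415215573
```

View pics/w5c.png

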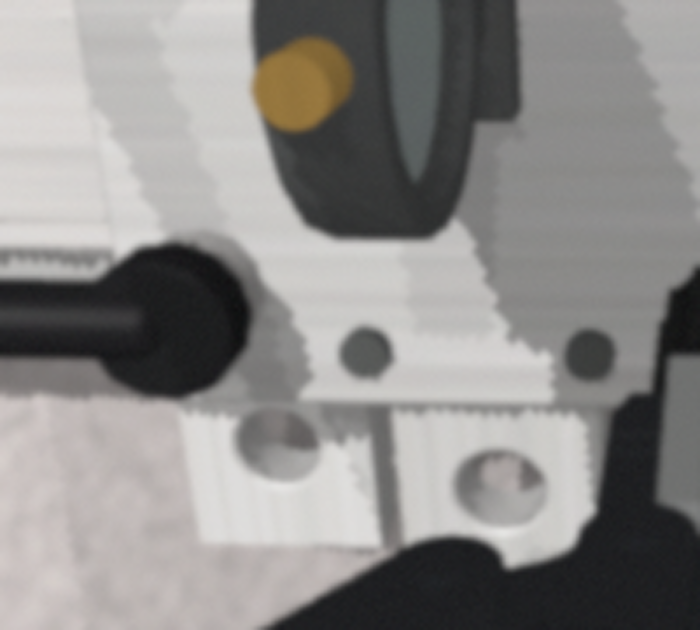

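```bash
python3 - <<'E'
from h import *
w=Cam("wrist"); cv2.imwrite("pics/w5.png",w.img)
s=Cam("scene"); s.crop(200,160,330,300,5,"s5.png")
E
```

```text
(no output)
```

View pics/w5.png

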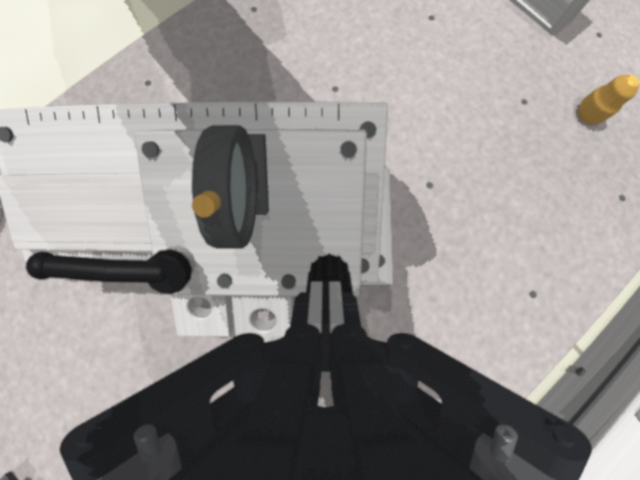

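View pics/s5.png

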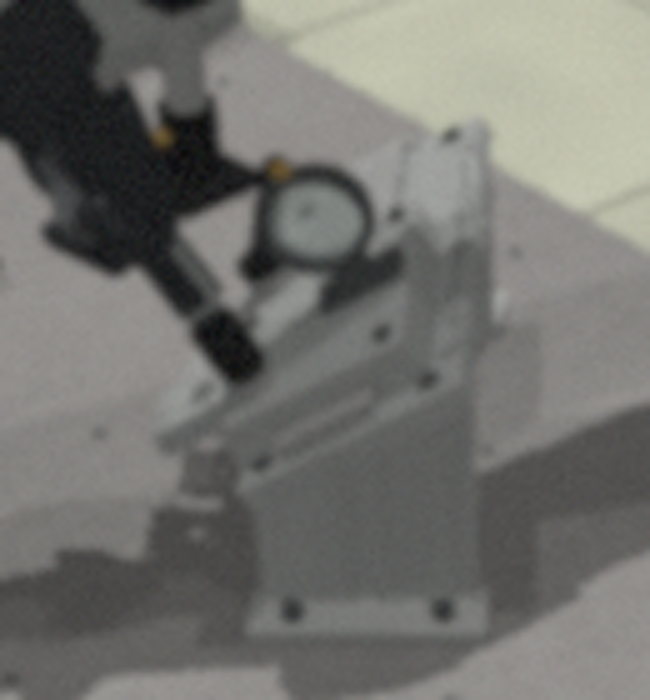

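```bash
python3 - <<'E'
from h import *
p,M=tool();s=Cam("scene");t=Cam("top");w=Cam("wrist")
print(p); print((s.proj(p)[0]-[200,160])*5, s.proj(p)[0], w.proj(p)[0], t.proj(p)[0], (t.proj(p)[0]-[300,175])*6)
print((s.proj(H0+F@[48,-45,36])[0]-[200,160])*5)
t.crop(300,175,430,295,6,"t6.png")
E
```

```text
[644.92  -98.213 131.261]
[242.825 357.488] [248.565 231.498] [325.865 269.779] [350.441 195.804] [302.646 124.825]
[228.751 343.197]
```

View pics/t6.png

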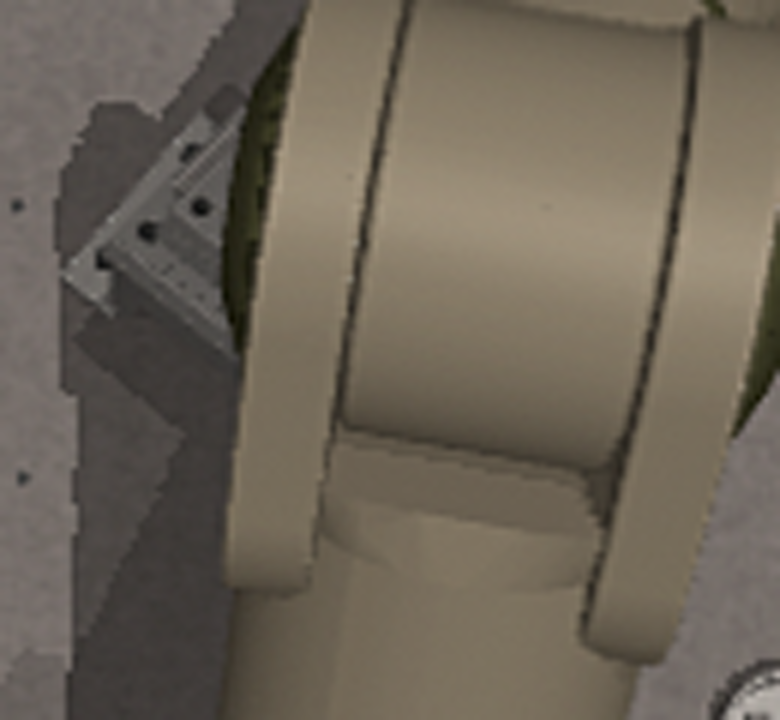

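```bash
python3 - <<'E'
from h import *
p,M=tool();w=Cam("wrist");w.crop(250,220,400,370,5,"w6c.png")
for o in [(0,0,0),(0,48,-15),(48,-45,54),(48,-45,36),(48,-45,19),(48,48,26),(102,0,10)]: print(o,w.proj(H0+F@o)[0])
for a in [0,-10,-19,-40]: print(a,w.proj(p+M@[a,0,0])[0])
print(w.o-p)
E
```

```text
(0, 0, 0) [260.743 318.89 ]
(0, 48, -15) [199.539 306.98 ]
(48, -45, 54) [326.467 295.619]
(48, -45, 36) [326.364 279.211]
(48, -45, 19) [326.283 266.296]
(48, 48, 26) [164.507 270.795]
(102, 0, 10) [246.472 171.682]
0 [325.896 269.813]
-10 [325.922 277.682]
-19 [325.947 285.497]
-40 [326.017 307.083]
[ 13.431 -11.91  190.356]
```

View pics/w6c.png

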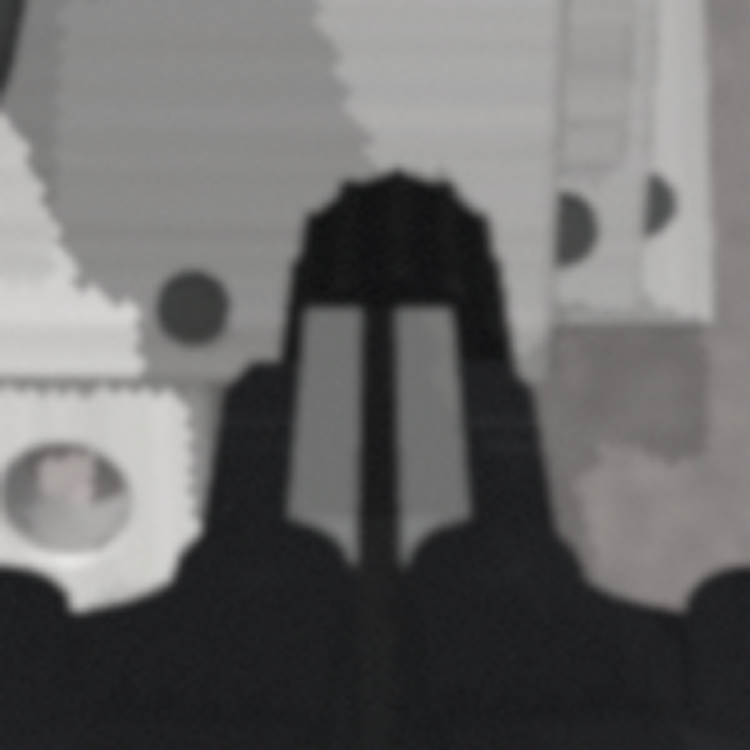

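```bash
python3 - <<'E'
from h import *
p,M=tool();s=Cam("scene")
for a in [0,10,20,30,40,50,73]: print(a,(s.proj(p+M@[-a,0,0])[0]-[200,160])*5)
print(readout.sense()["ft_force"],readout.sense()["opening"])
s.crop(210,170,290,240,9,"s7.png")
E
```

```text
0 [242.79  357.468]
10 [230.387 341.52 ]
20 [217.892 325.453]
30 [205.302 309.265]
40 [192.616 292.955]
50 [179.834 276.521]
73 [150.061 238.247]
[-0.517 -0.086  0.27 ] -0.02026050197786358
```

View pics/s7.png

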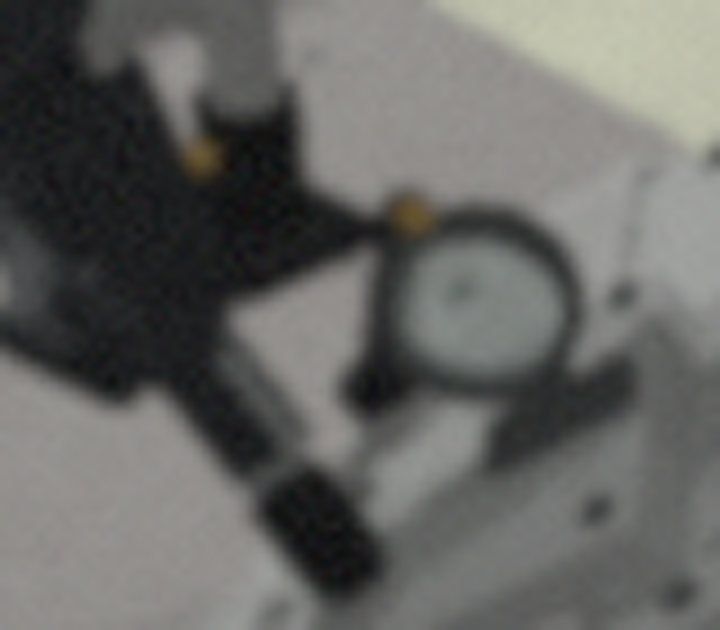

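Call:
{"op": "send_rows", "data": {
  "increments": [
    [0, 0, 0, 0, 0, 0, 60],
    [0, 0, 0, 0, 0, 0, 60],
    [0, 0, 0, 0, 0, 0, 60],
    [0, 0, 0, 0, 0, 0, 60],
    [1.4, 0, 0.05, 0, 0, 0, 60],
    [1.4, 0, 0, 0, 0, 0, 60],
    [0, 0, 0, 0, 0, 0, 60],
    [0, 0, 0, 0, 0, 0, 60],
    [0, 0, 0, 0, 0, 0, 255],
    [0, 0, 0, 0, 0, 0, 255],
    [0, 0, 0, 0, 0, 0, 255],
    [0, 0, 0, 0, 0, 0, 255],
    [0, 0, 0, 0, 0, 0, 255]
  ]
}}

```text
time_s: 6.65
tool_pos: [635.4, -89.5, 107.7]
orientation: [0.302, 0.812, -0.174, 0.468]
ft_force: [2.3, 0.2, 4.2]
opening: 19.6
```

```bash
python3 - <<'E'
from h import *
p,M=tool(); print(F.T@(p-H0)); st=readout.sense(); print(st["ft_force"],st["opening"])
w=Cam("wrist"); cv2.imwrite("pics/w8.png",w.img); w.crop(150,200,400,370,3.2,"w8c.png")
E
```

```text
[ 48.407 -45.137  -0.627]
[2.271 0.206 4.172] 19.64363326265101
```

View pics/w8c.png

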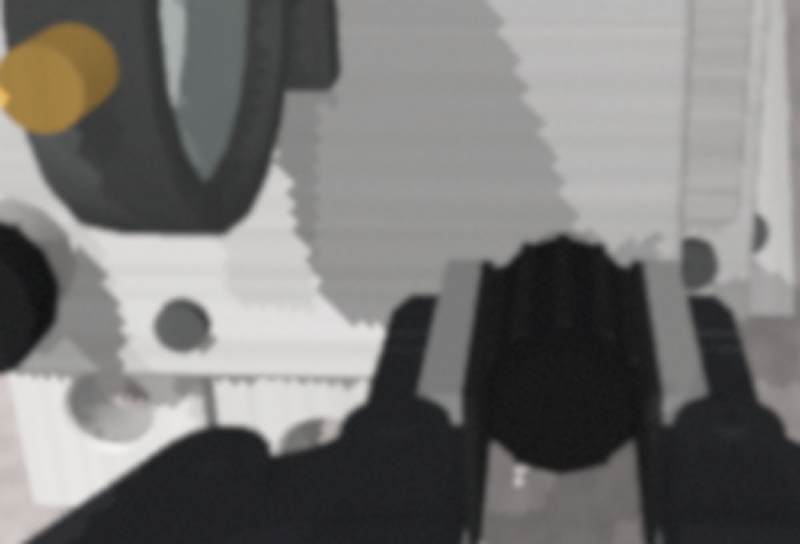

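Call:
{"op": "send_rows", "data": {
  "increments": [
    [0, -0.8, 0, 0, 0, 0, 255],
    [0, -1.2, 0, 0, 0, 0, 255],
    [0, -1.2, 0, 0, 0, 0, 255],
    [0, -1.0, 0, 0, 0, 0, 255],
    [0, -0.6, 0, 0, 0, 0, 255],
    [0, 0, 0, 0, 0, 0, 255],
    [0, 0, 0, 0, 0, 0, 255],
    [0, 0, 0, 0, 0, 0, 255]
  ]
}}

```text
time_s: 7.37
tool_pos: [602.6, -126.9, 107.6]
orientation: [0.302, 0.813, -0.175, 0.467]
ft_force: [-1.6, -3.0, 7.5]
opening: 19.6
```

```bash
python3 - <<'E'
from h import *
p,M=tool(); print(F.T@(p-H0)); st=readout.sense(); print(st["ft_force"],st["opening"])
w=Cam("wrist"); w.crop(170,200,400,370,3.4,"w9c.png")
E
```

```text
[48.823  4.617 -0.887]
[-1.598 -2.99   7.533] 19.60893953217769
```

View pics/w9c.png

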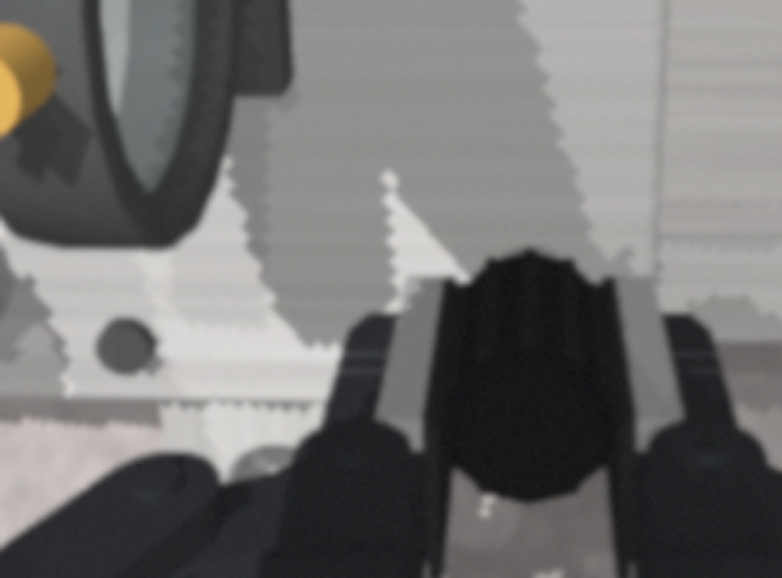

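Call:
{"op": "send_rows", "data": {
  "increments": [
    [0, 0, 0, 0, 0, 0, 80],
    [0, 0, 0, 0, 0, 0, 80],
    [0, 0, 0, 0, 0, 0, 80],
    [-3, 0, 0, 0, 0, 0, 80],
    [-3, 0, 0.7, 0, 0, 0, 80],
    [-2, 0, 1.5, 0, 0, 0, 80],
    [0, 0, 0, 0, 0, 0, 80],
    [0, 0, 0, 0, 0, 0, 80],
    [0, 0, 0, 0, 0, 0, 80]
  ]
}}

```text
time_s: 8.17
tool_pos: [647.3, -163.6, 164.0]
orientation: [0.302, 0.813, -0.174, 0.466]
ft_force: [-0.5, 0.0, -0.6]
opening: 58.7
```

```bash
python3 - <<'E'
from h import *
p,M=tool(); print(F.T@(p-H0)); st=readout.sense(); print(st["ft_force"],st["opening"])
w=Cam("wrist"); w.crop(150,200,330,330,4.4,"w10c.png")
import pickle; pickle.dump((w.o,w.R),open("w10.pkl","wb"))
E
```

```text
[26.98   3.25  76.816]
[-0.464  0.009 -0.648] 58.67193623977154
```

View pics/w10c.png

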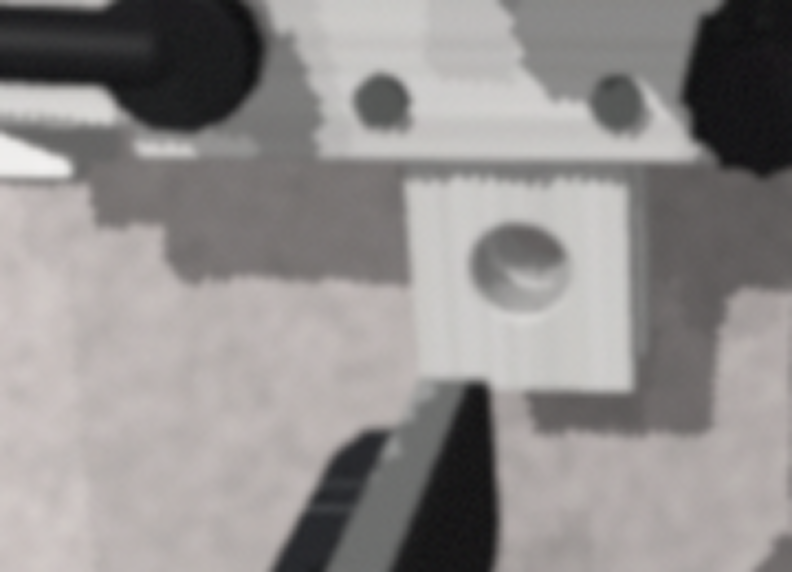

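Call:
{"op": "send_rows", "data": {
  "increments": [
    [-2, 0, 2, 0, 0, 0, 80],
    [0, -2.3, 0, 0, 0, 0, 80],
    [0, -2.3, 0, 0, 0, 0, 80],
    [0, 0, 0, 0, 0, 0, 80],
    [0, 0, 0, 0, 0, 0, 80],
    [0, 0, 0, 0, 0, 0, 80],
    [0, 0, 0, 0, 0, 0, 80]
  ]
}}

```text
time_s: 8.8
tool_pos: [639.0, -215.4, 171.9]
orientation: [0.302, 0.813, -0.173, 0.467]
ft_force: [1.0, -0.4, 0.9]
opening: 58.6
```

```bash
python3 - <<'E'
from h import *
p,M=tool(); print(F.T@(p-H0)); st=readout.sense(); print(st["ft_force"],st["joints"])
w=Cam("wrist"); w.crop(250,170,400,290,5.2,"w11c.png"); cv2.imwrite("pics/w11.png",w.img)
import pickle; pickle.dump((w.o,w.R),open("w11.pkl","wb"))
print(w.proj(H0+F@[0,48,0]),w.proj(H0+F@[0,48,-15]))
E
```

```text
[ 7.104 47.907 97.398]
[ 0.954 -0.359  0.855] [ 0.255  0.826  0.164  1.341 -0.277  1.5    1.351]
[[325.591 229.294]] [[325.58  224.158]]
```

View pics/w11c.png

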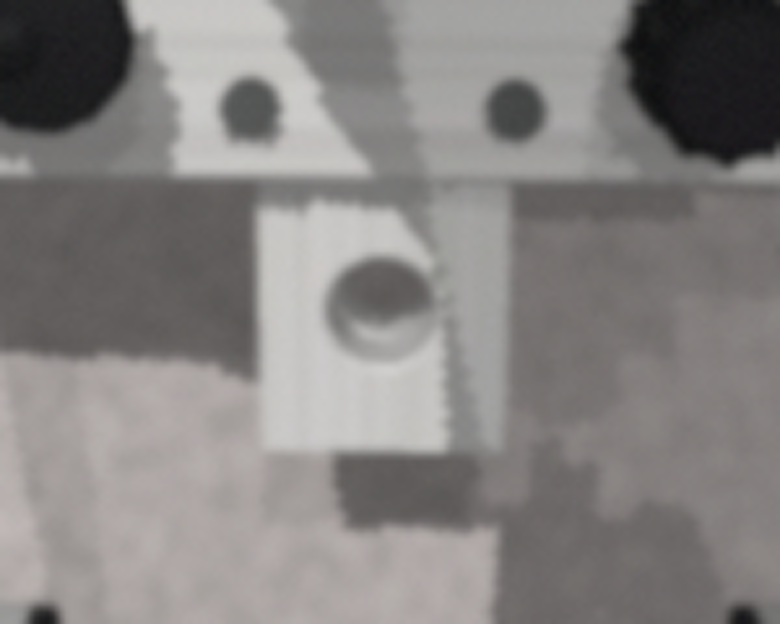

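```bash
python3 - <<'E'
from h import *
w=Cam("wrist"); c=w.img[200:265,290:365]; c=cv2.resize(c,None,fx=10,fy=9,interpolation=cv2.INTER_CUBIC)
l=cv2.createCLAHE(3,(4,4)).apply(cv2.cvtColor(c,cv2.COLOR_BGR2GRAY)); cv2.imwrite("pics/w12.png",l)
E
```

```text
(no output)
```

View pics/w12.png

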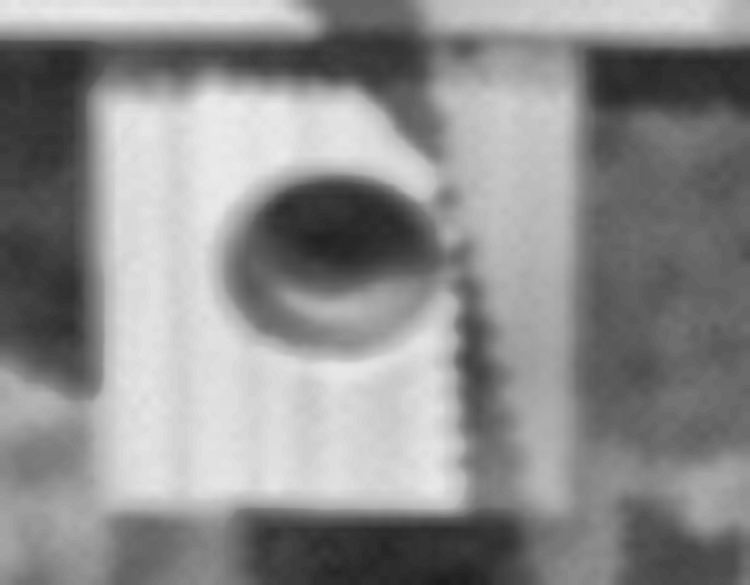

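```bash
cat >> h.py <<'E'
C=H0+F@[0,49.5,0]
def down(a):  # tool y at world yaw a
    x=np.array([0,0,-1.]); y=np.array([np.cos(a),np.sin(a),0]); return np.stack([x,y,np.cross(x,y)],1)
E
python3 - <<'E'
from h import *
p,M=tool()
A=p+F@[0,0,100]; B=np.array([569.5,306.3,250])
print(A, M.T@(B-A)/10, np.linalg.norm(B-A)/41)
r=R.from_matrix(M.T@down(np.pi/2)).as_rotvec(); print(r,np.linalg.norm(r)/.122)
E
```

```text
[ 676.956 -248.319  258.572] [ 23.074  35.023 -37.858] 13.780435343184278
[-0.694 -0.506 -0.188] 7.202847126351694
```

Call:
{"op": "send_rows", "data": {
  "increments": [
    [-3.4, 0, 0, 0, 0, 0, 0],
    [-3.4, 0, 0, 0, 0, 0, 0],
    [-3.4, 0, 0, 0, 0, 0, 0],
    [1.65, 2.5, -2.7, 0, 0, 0, 0],
    [1.65, 2.5, -2.7, 0, 0, 0, 0],
    [1.65, 2.5, -2.7, 0, 0, 0, 0],
    [1.65, 2.5, -2.7, 0, 0, 0, 0],
    [1.65, 2.5, -2.7, 0, 0, 0, 0],
    [1.65, 2.5, -2.7, 0, 0, 0, 0],
    [1.65, 2.5, -2.7, 0, 0, 0, 0],
    [1.65, 2.5, -2.7, 0, 0, 0, 0],
    [1.65, 2.5, -2.7, 0, 0, 0, 0],
    [1.65, 2.5, -2.7, 0, 0, 0, 0],
    [1.65, 2.5, -2.7, 0, 0, 0, 0],
    [1.65, 2.5, -2.7, 0, 0, 0, 0],
    [1.65, 2.5, -2.7, 0, 0, 0, 0],
    [0, 0, 0, -0.087, -0.063, -0.0235, 0],
    [0, 0, 0, -0.087, -0.063, -0.0235, 0],
    [0, 0, 0, -0.087, -0.063, -0.0235, 0],
    [0, 0, 0, -0.087, -0.063, -0.0235, 0]
  ]
}}

```text
time_s: 10.57
tool_pos: [578.8, 265.4, 251.5]
orientation: [0.152, 0.778, -0.087, 0.603]
ft_force: [-0.3, -1.0, 0.3]
opening: 85.5
```

Call:
{"op": "send_rows", "data": {
  "increments": [
    [0, 0, 0, -0.087, -0.063, -0.0235, 0],
    [0, 0, 0, -0.087, -0.063, -0.0235, 0],
    [0, 0, 0, -0.087, -0.063, -0.0235, 0],
    [0, 0, 0, -0.087, -0.063, -0.0235, 0],
    [0, 0, 0, 0, 0, 0, 0],
    [0, 0, 0, 0, 0, 0, 0]
  ]
}}

```text
time_s: 11.07
tool_pos: [577.7, 265.5, 251.9]
orientation: [-0.0, 0.708, 0.001, 0.706]
ft_force: [0.6, 0.1, 0.2]
opening: 85.3
```

```bash
python3 - <<'E'
from h import *
st=readout.sense(); print(st["ft_force"],st["joints"],st["tool_pos"])
plan([569.5,306.3,200],down(np.pi/2))
w=Cam("wrist"); cv2.imwrite("pics/w13.png",w.img); 
import pickle; pickle.dump((w.o,w.R),open("w13.pkl","wb"))
print(w.proj([569.5,306.3,137]),w.proj([569.5,306.3,91]))
E
```

```text
[0.578 0.136 0.2  ] [-0.542  0.44   0.033  1.758 -0.019  0.945  1.071] [577.676 265.512 251.886]
at [577.676 265.512 251.886] shift cm [ 5.193  4.076 -0.802] | 6.650286284387466 rows 1.6220210449725527  turn [ 0.001 -0.002 -0.001] 0.002519278254548996 rows 0.020649821758598325
[[371.831 207.185]] [[365.797 196.076]]
```

View pics/w13.png

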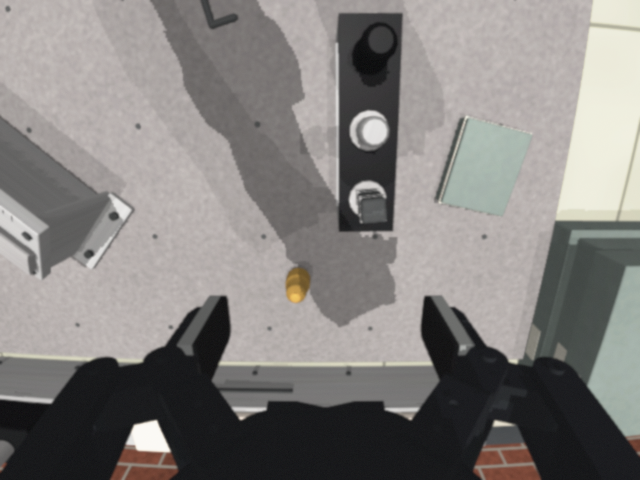

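Call:
{"op": "send_rows", "data": {
  "increments": [
    [2.6, 2.04, -0.4, 0, 0, 0, 0],
    [2.6, 2.04, -0.4, 0, 0, 0, 0],
    [0, 0, 0, 0, 0, 0, 0],
    [0, 0, 0, 0, 0, 0, 0],
    [0, 0, 0, 0, 0, 0, 0],
    [0, 0, 0, 0, 0, 0, 0]
  ]
}}

```text
time_s: 11.62
tool_pos: [572.1, 303.7, 200.2]
orientation: [0.001, 0.707, -0.001, 0.707]
ft_force: [0.9, 0.2, 0.1]
opening: 85.2
```

```bash
python3 - <<'E'
from h import *
st=readout.sense(); print(st["tool_pos"])
w=Cam("wrist"); w.crop(260,150,400,260,5.6,"w14c.png")
import pickle; pickle.dump((w.o,w.R),open("w14.pkl","wb"))
print((w.proj([569.5,306.3,137])-[260,150])*5.6,(w.proj([569.5,306.3,91])-[260,150])*5.6)
E
```

```text
[572.101 303.653 200.158]
[[387.937 455.607]] [[384.549 362.375]]
```

View pics/w14c.png

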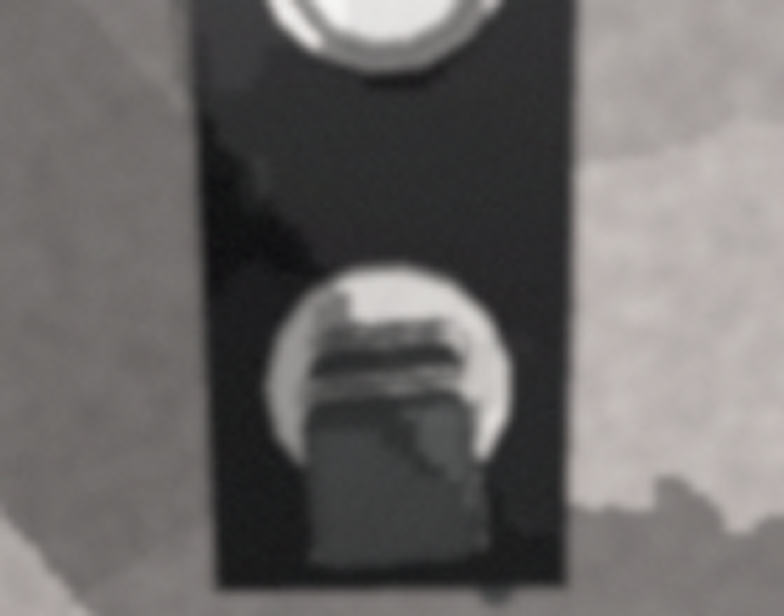

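Call:
{"op": "send_rows", "data": {
  "increments": [
    [2, 0.35, 0, 0, 0, 0, 0],
    [3, 0, 0, 0, 0, 0, 0],
    [3, 0, 0, 0, 0, 0, 0],
    [3, 0, 0, 0, 0, 0, 0],
    [2.4, 0, 0, 0, 0, 0, 0],
    [0, 0, 0, 0, 0, 0, 0],
    [0, 0, 0, 0, 0, 0, 0],
    [0, 0, 0, 0, 0, 0, 0]
  ]
}}

```text
time_s: 12.33
tool_pos: [571.8, 308.5, 67.1]
orientation: [0.0, 0.707, 0.0, 0.707]
ft_force: [-0.3, -0.3, 0.7]
opening: 85.8
```

```bash
python3 - <<'E'
from h import *
st=readout.sense(); print(st["tool_pos"],st["ft_force"],st["joints"])
w=Cam("wrist"); cv2.imwrite("pics/w15.png",w.img)
s=Cam("scene"); s.crop(350,220,470,350,5,"s15.png")
E
```

```text
[571.829 308.52   67.144] [-0.319 -0.343  0.666] [-0.592  0.667  0.015  1.883 -0.017  0.591  1.005]
```

View pics/w15.png

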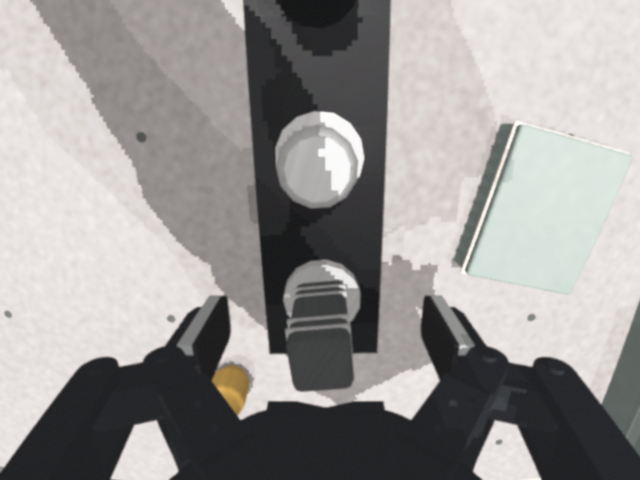

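View pics/s15.png

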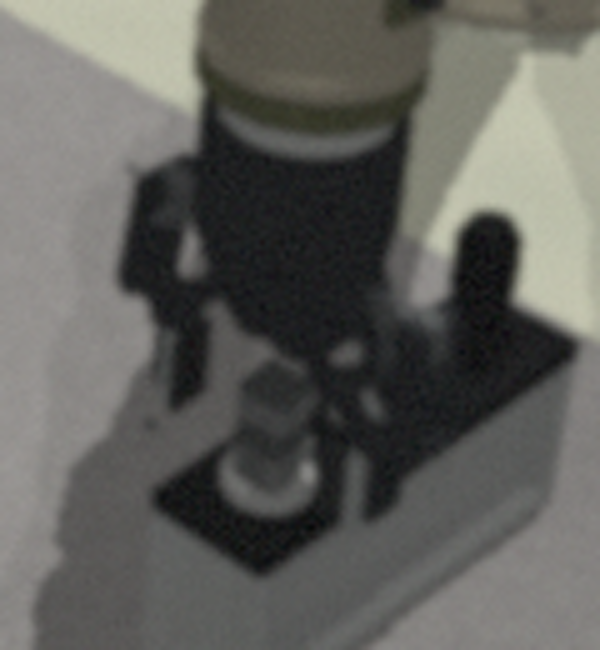

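Call:
{"op": "send_rows", "data": {
  "increments": [
    [0, -0.15, 0, 0, 0, 0, 0],
    [0, 0, 0, 0, 0, 0, 255],
    [0, 0, 0, 0, 0, 0, 255],
    [0, 0, 0, 0, 0, 0, 255],
    [0, 0, 0, 0, 0, 0, 255],
    [0, 0, 0, 0, 0, 0, 255],
    [0, 0, 0, 0, 0, 0, 255],
    [0, 0, 0, 0, 0, 0, 255]
  ]
}}

```text
time_s: 13.1
tool_pos: [570.6, 307.0, 66.1]
orientation: [-0.0, 0.707, 0.0, 0.707]
ft_force: [-2.4, -0.7, 6.6]
opening: 32.5
```

```bash
python3 - <<'E'
from h import *
st=readout.sense(); print(st["tool_pos"],st["ft_force"],st["opening"])
w=Cam("wrist"); w.crop(250,230,400,400,3.4,"w16c.png")
E
```

```text
[570.6   306.976  66.059] [-2.427 -0.67   6.563] 32.5002240436683
```

View pics/w16c.png

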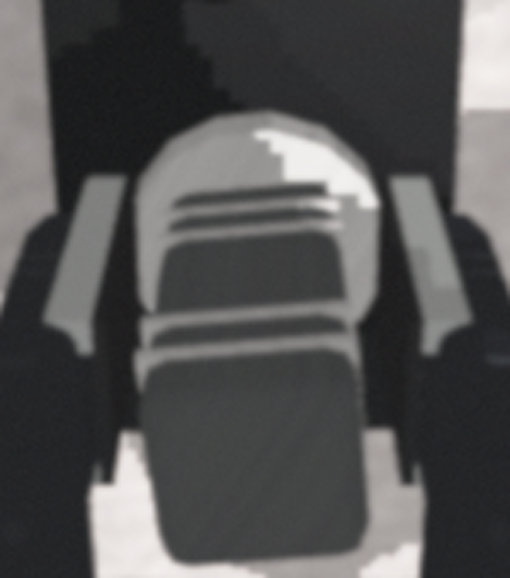

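Call:
{"op": "send_rows", "data": {
  "increments": [
    [0, 0, 0, 0, 0, 0, 90],
    [0, 0, 0, 0, 0, 0, 90],
    [0, 0, 0, 0, 0, 0, 90],
    [-1.0, 0, 0, 0, 0, 0, 90],
    [0, 0, 0, 0, 0, 0, 90],
    [0, 0, 0, 0, 0, 0, 90],
    [0, 0, 0, 0, 0, 0, 255],
    [0, 0, 0, 0, 0, 0, 255],
    [0, 0, 0, 0, 0, 0, 255],
    [0, 0, 0, 0, 0, 0, 255],
    [0, 0, 0, 0, 0, 0, 255],
    [0, 0, 0, 0, 0, 0, 255]
  ]
}}

```text
time_s: 14.15
tool_pos: [570.5, 307.0, 75.5]
orientation: [-0.0, 0.707, 0.0, 0.707]
ft_force: [-1.2, 0.5, 3.2]
opening: 21.7
```

```bash
python3 - <<'E'
from h import *
st=readout.sense(); print(st["tool_pos"],st["ft_force"],st["opening"])
w=Cam("wrist"); w.crop(250,230,400,400,3.4,"w17c.png")
s=Cam("scene"); s.crop(380,270,440,330,8,"s17.png")
E
```

```text
[570.515 306.983  75.498] [-1.168  0.54   3.186] 21.65861467817593
```

View pics/w17c.png

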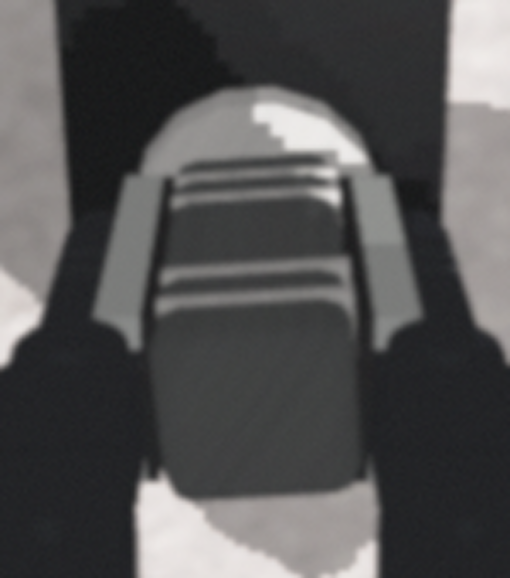

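View pics/s17.png

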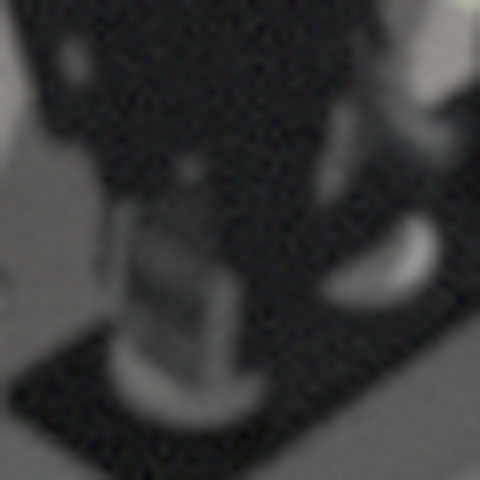

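Call:
{"op": "send_rows", "data": {
  "increments": [
    [-2, 0, 0, 0, 0, 0, 255],
    [-3, 0, 0, 0, 0, 0, 255],
    [-4, 0, 0, 0, 0, 0, 255],
    [-4, 0, 0, 0, 0, 0, 255],
    [-4, 0, 0, 0, 0, 0, 255],
    [-3, 0, 0, 0, 0, 0, 255],
    [0, 0, 0, 0, 0, 0, 255],
    [0, 0, 0, 0, 0, 0, 255]
  ]
}}

```text
time_s: 14.92
tool_pos: [571.3, 307.3, 276.9]
orientation: [0.0, 0.707, 0.001, 0.708]
ft_force: [0.1, -0.8, -2.4]
opening: 22.2
```

```bash
python3 - <<'E'
from h import *
st=readout.sense(); p,M=tool(); print(st["tool_pos"],st["ft_force"],st["opening"])
w=Cam("wrist"); cv2.imwrite("pics/w18.png",w.img); print(w.proj([p+M@[-38.5,0,0],p+M@[55.5,0,0]]))
s=Cam("scene"); s.crop(370,180,470,300,5.5,"s18.png"); print((s.proj([p+M@[-38.5,0,0],p+M@[55.5,0,0]])-[370,180])*5.5)
Ap2=C+F@[0,0,180]; print(C,Ap2); B=np.array([Ap2[0],Ap2[1],270]); print(M.T@(B-p)/10,np.linalg.norm(B-p)/41)
r=R.from_matrix(M.T@slopetool(F)).as_rotvec(); print(r,np.linalg.norm(r)/.122)
E
```

```text
[571.325 307.324 276.884] [ 0.07  -0.755 -2.441] 22.214126747958495
[[326.142 306.666]
 [325.761 238.038]]
[[233.254 220.014]
 [208.291 464.514]]
[ 605.704 -188.813   84.   ] [ 673.91  -247.533  239.885]
[  0.628 -55.493  10.224] 13.763471778252264
[0.695 0.502 0.184] 7.190741959246776
```

View pics/s18.png

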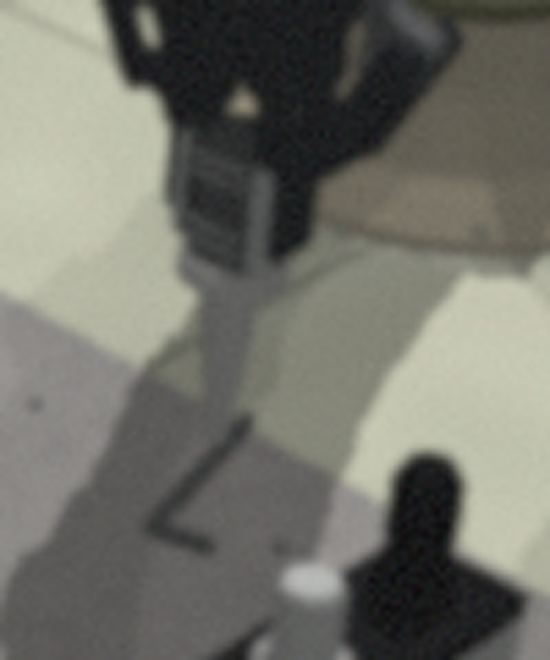

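View pics/w18.png

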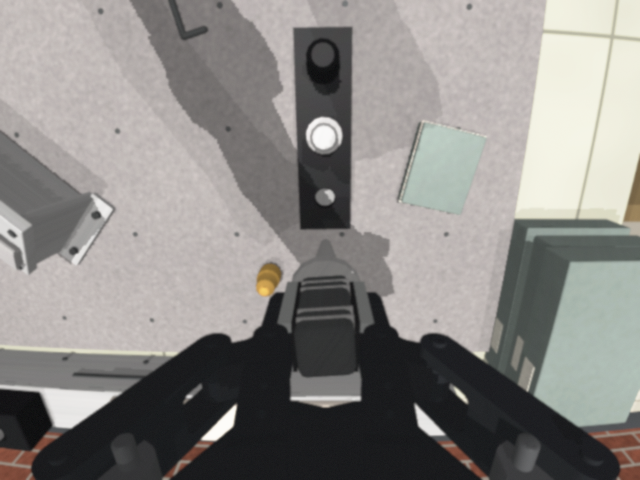

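Call:
{"op": "send_rows", "data": {
  "increments": [
    [0.04, -3.96, 0.73, 0, 0, 0, 255],
    [0.04, -3.96, 0.73, 0, 0, 0, 255],
    [0.04, -3.96, 0.73, 0, 0, 0, 255],
    [0.04, -3.96, 0.73, 0, 0, 0, 255],
    [0.04, -3.96, 0.73, 0, 0, 0, 255],
    [0.04, -3.96, 0.73, 0, 0, 0, 255],
    [0.04, -3.96, 0.73, 0, 0, 0, 255],
    [0.04, -3.96, 0.73, 0, 0, 0, 255],
    [0.04, -3.96, 0.73, 0, 0, 0, 255],
    [0.04, -3.96, 0.73, 0, 0, 0, 255],
    [0.04, -3.96, 0.73, 0, 0, 0, 255],
    [0.04, -3.96, 0.73, 0, 0, 0, 255],
    [0.04, -3.96, 0.73, 0, 0, 0, 255],
    [0.04, -3.96, 0.73, 0, 0, 0, 255],
    [0, 0, 0, 0.0869, 0.0628, 0.023, 255],
    [0, 0, 0, 0.0869, 0.0628, 0.023, 255],
    [0, 0, 0, 0.0869, 0.0628, 0.023, 255],
    [0, 0, 0, 0.0869, 0.0628, 0.023, 255]
  ]
}}

```text
time_s: 16.52
tool_pos: [672.9, -246.7, 267.4]
orientation: [0.156, 0.78, -0.09, 0.599]
ft_force: [1.4, 0.8, -1.7]
opening: 21.8
```

Call:
{"op": "send_rows", "data": {
  "increments": [
    [0, 0, 0, 0.0869, 0.0628, 0.023, 255],
    [0, 0, 0, 0.0869, 0.0628, 0.023, 255],
    [0, 0, 0, 0.0869, 0.0628, 0.023, 255],
    [0, 0, 0, 0.0869, 0.0628, 0.023, 255],
    [0, 0, 0, 0, 0, 0, 255],
    [0, 0, 0, 0, 0, 0, 255],
    [0, 0, 0, 0, 0, 0, 255]
  ]
}}

```text
time_s: 17.1
tool_pos: [673.2, -247.0, 268.5]
orientation: [0.3, 0.813, -0.174, 0.468]
ft_force: [-0.4, -0.2, 0.2]
opening: 21.7
```

```bash
python3 - <<'E'
from h import *
st=readout.sense(); p,M=tool(); print(st["tool_pos"],st["ft_force"],st["opening"],st["joints"])
plan(C+F@[0,0,105],slopetool(F))
w=Cam("wrist"); cv2.imwrite("pics/w19.png",w.img)
E
```

```text
[ 673.187 -247.022  268.511] [-0.429 -0.25   0.179] 21.701376049627047 [ 0.244  0.824  0.257  1.116 -0.308  1.739  1.361]
at [ 673.187 -247.022  268.511] shift cm [9.933 0.048 1.519] | 10.048818774731211 rows 2.4509314084710274  turn [ 0.001 -0.001  0.004] 0.004335999696243745 rows 0.03554098111675201
```

View pics/w19.png

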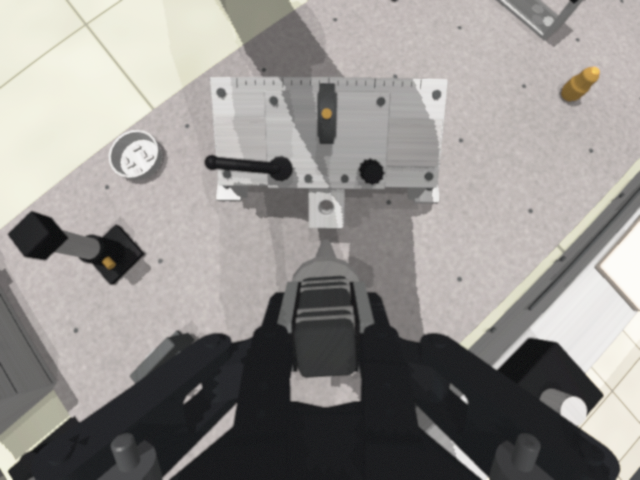

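Call:
{"op": "send_rows", "data": {
  "increments": [
    [3.3, 0.02, 0.5, 0, 0, 0, 255],
    [3.3, 0.02, 0.5, 0, 0, 0, 255],
    [3.3, 0.01, 0.52, 0, 0, 0.004, 255],
    [0, 0, 0, 0, 0, 0, 255],
    [0, 0, 0, 0, 0, 0, 255],
    [0, 0, 0, 0, 0, 0, 255],
    [0, 0, 0, 0, 0, 0, 255]
  ]
}}

```text
time_s: 17.73
tool_pos: [647.3, -224.3, 179.1]
orientation: [0.302, 0.811, -0.174, 0.47]
ft_force: [0.1, -0.0, -1.1]
opening: 22.2
```

```bash
python3 - <<'E'
from h import *
st=readout.sense(); p,M=tool(); print(F.T@(p-C),st["ft_force"],st["joints"])
plan(C+F@[0,0,80],slopetool(F))
w=Cam("wrist"); w.crop(250,170,400,290,5.2,"w20c.png")
K=lambda P:(w.proj(P)-[250,170])*5.2
print("hole",K([C,C+F@[0,0,-15]]),"tip",K([p+M@[55.5,0,0],p+M@[49,0,0]]))
s=Cam("scene"); s.crop(200,150,300,260,6,"s20.png"); 
print("scene tip,collar,ctr",(s.proj([p+M@[55.5,0,0],p+M@[-9.5,0,0],p+M@[-38.5,0,0]])-[200,150])*6)
E
```

```text
[  0.129  -0.238 109.689] [ 0.098 -0.022 -1.128] [ 0.224  0.836  0.242  1.312 -0.317  1.529  1.392]
at [ 647.338 -224.343  179.057] shift cm [ 2.969 -0.029  0.003] | 2.9689815134271047 rows 0.7241418325431963  turn [-0.     0.003 -0.002] 0.003826060085574852 rows 0.03136114824241682
hole [[390.969 241.412]
 [390.867 217.925]] tip [[393.88  349.632]
 [393.927 365.571]]
scene tip,collar,ctr [[174.039 367.012]
 [ 79.331 244.004]
 [ 35.617 187.242]]
```

View pics/w20c.png

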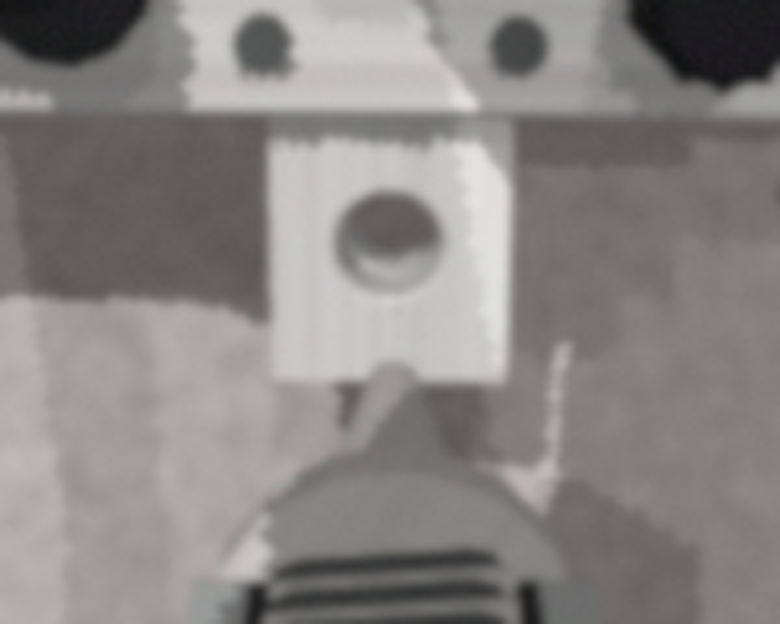

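View pics/s20.png

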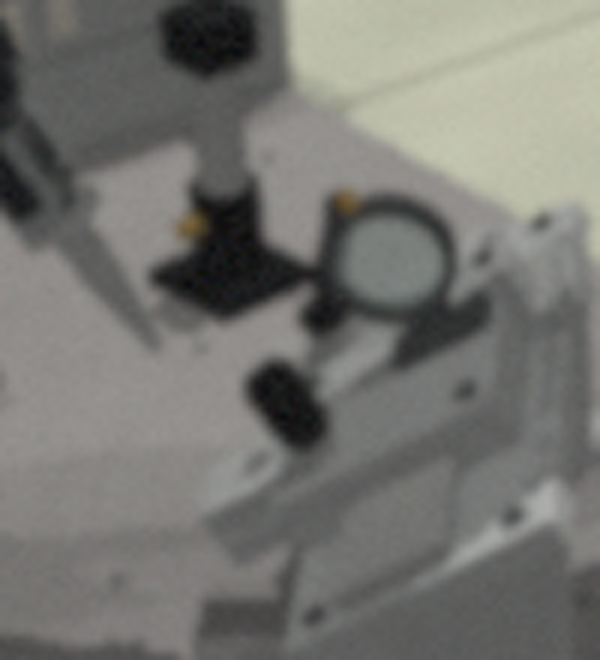

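Call:
{"op": "send_rows", "data": {
  "increments": [
    [2, -0.05, 0, 0, 0.003, -0.002, 255],
    [2, 0, 0, 0, 0, 0, 255],
    [1.6, 0, 0, 0, 0, 0, 255],
    [0, 0, 0, 0, 0, 0, 255],
    [0, 0, 0, 0, 0, 0, 255],
    [0, 0, 0, 0, 0, 0, 255],
    [0, 0, 0, 0, 0, 0, 255]
  ]
}}

```text
time_s: 18.42
tool_pos: [625.2, -206.4, 129.4]
orientation: [0.302, 0.812, -0.174, 0.468]
ft_force: [0.1, 0.4, -0.9]
opening: 21.9
```

```bash
python3 - <<'E'
from h import *
st=readout.sense(); p,M=tool(); print(F.T@(p-C),st["ft_force"],st["joints"])
plan(C+F@[0,0,0],slopetool(F))
w=Cam("wrist"); w.crop(250,190,400,310,5.2,"w21c.png")
K=lambda P:(w.proj(P)-[250,190])*5.2
print("hole",K([C,C+F@[0,0,-15]]),"tip",K([p+M@[45,0,0]]))
E
```

```text
[-0.046  0.575 52.469] [ 0.114  0.371 -0.922] [ 0.212  0.85   0.231  1.421 -0.325  1.413  1.408]
at [ 625.242 -206.391  129.416] shift cm [5.247 0.06  0.003] | 5.247232860418221 rows 1.279812892784932  turn [-0.001 -0.002  0.   ] 0.002107015575895044 rows 0.017270619474549543
hole [[398.372 253.169]
 [398.062 218.652]] tip [[394.078 271.781]]
```

View pics/w21c.png

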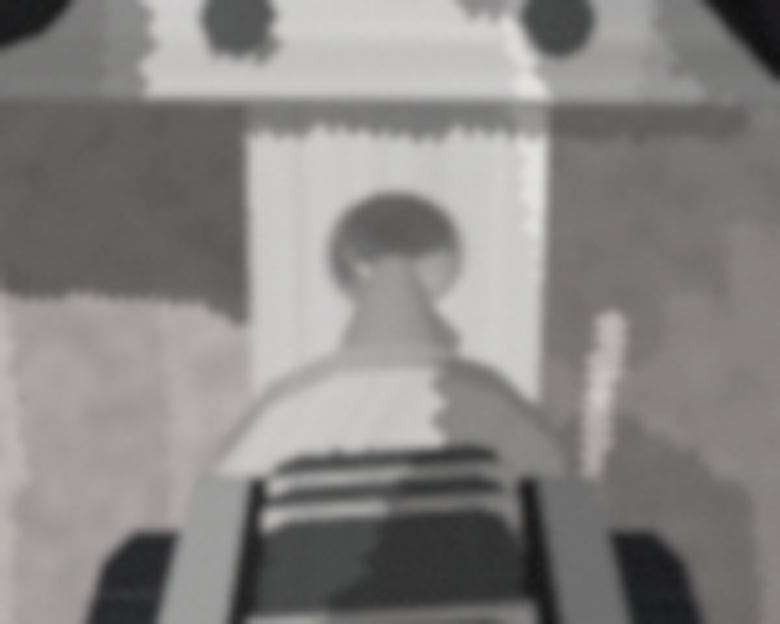

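Call:
{"op": "send_rows", "data": {
  "increments": [
    [1.0, 0, 0, 0, 0, 0, 255],
    [1.0, 0, 0, 0, 0, 0, 255],
    [1.0, 0, 0, 0, 0, 0, 255],
    [0, 0, 0, 0, 0, 0, 255],
    [0, 0, 0, 0, 0, 0, 255]
  ]
}}

```text
time_s: 18.88
tool_pos: [612.0, -195.0, 101.4]
orientation: [0.301, 0.813, -0.174, 0.466]
ft_force: [0.0, -0.4, -0.5]
opening: 22.1
```

```bash
python3 - <<'E'
from h import *
st=readout.sense(); p,M=tool(); print(F.T@(p-C),F.T@st["ft_force"])
w=Cam("wrist"); w.crop(250,190,400,310,5.2,"w22c.png")
E
```

```text
[ 1.129  0.56  19.48 ] [-0.479  0.258 -0.349]
```

View pics/w22c.png

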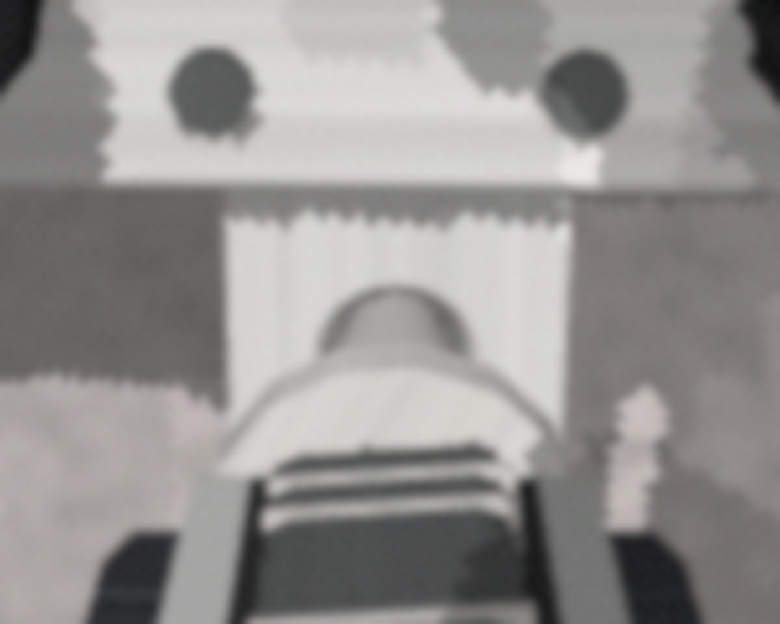

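Call:
{"op": "send_rows", "data": {
  "increments": [
    [0.6, 0, 0.1, 0, 0, 0, 255],
    [0.8, 0, 0, 0, 0, 0, 255],
    [0.8, 0, 0, 0, 0, 0, 255],
    [0, 0, 0, 0, 0, 0, 255],
    [0, 0, 0, 0, 0, 0, 255]
  ]
}}

```text
time_s: 19.35
tool_pos: [604.5, -188.5, 82.2]
orientation: [0.302, 0.813, -0.174, 0.466]
ft_force: [-0.1, 0.7, -1.3]
opening: 22.3
```

```bash
python3 - <<'E'
from h import *
st=readout.sense(); p,M=tool(); print(F.T@(p-C),F.T@st["ft_force"], st["opening"]); plan(C,slopetool(F))
w=Cam("wrist"); w.crop(250,190,400,340,4,"w23c.png")
E
```

```text
[ 0.052  0.609 -2.138] [-0.21  -0.448 -1.333] 22.262907095128867
at [ 604.463 -188.548   82.174] shift cm [-0.214  0.061  0.004] | 0.22238654463660484 rows 0.054240620643074354  turn [-0.002 -0.005  0.001] 0.005675951891516981 rows 0.0465241958321064
```

View pics/w23c.png

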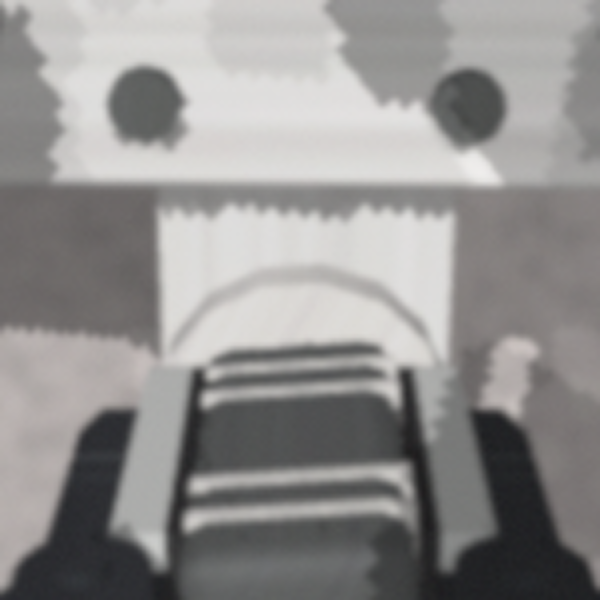

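Call:
{"op": "send_rows", "data": {
  "increments": [
    [0.5, 0, 0, 0, 0, 0, 255],
    [0.5, 0, 0, 0, 0, 0, 255],
    [0.3, 0, 0, 0, 0, 0, 255],
    [0, 0, 0, 0, 0, 0, 255],
    [0, 0, 0, 0, 0, 0, 255]
  ]
}}

```text
time_s: 19.82
tool_pos: [600.2, -183.9, 71.1]
orientation: [0.302, 0.813, -0.174, 0.467]
ft_force: [1.5, 3.4, -4.2]
opening: 22.1
```

```bash
python3 - <<'E'
from h import *
st=readout.sense(); p,M=tool(); print(F.T@(p-C),F.T@st["ft_force"], st["opening"])
E
```

```text
[ -0.026  -0.13  -14.866] [-1.223 -3.55  -4.146] 22.05249811195113
```

Call:
{"op": "send_rows", "data": {
  "increments": [
    [0.3, 0, 0, 0, 0, 0, 255],
    [0.2, 0, 0, 0, 0, 0, 255],
    [0, 0, 0, 0, 0, 0, 255],
    [0, 0, 0, 0, 0, 0, 255]
  ]
}}

```text
time_s: 20.15
tool_pos: [598.6, -182.5, 67.1]
orientation: [0.302, 0.813, -0.174, 0.467]
ft_force: [4.4, 3.8, -0.1]
opening: 22.0
```

```bash
python3 - <<'E'
from h import *
st=readout.sense(); p,M=tool(); print(F.T@(p-C),F.T@st["ft_force"], st["opening"])
w=Cam("wrist"); w.crop(250,190,400,340,4,"w24c.png")
s=Cam("scene"); s.crop(200,170,300,270,6,"s24.png")
E
```

```text
[ -0.205  -0.189 -19.365] [-0.834 -5.725  0.323] 22.036146169205452
```

View pics/w24c.png

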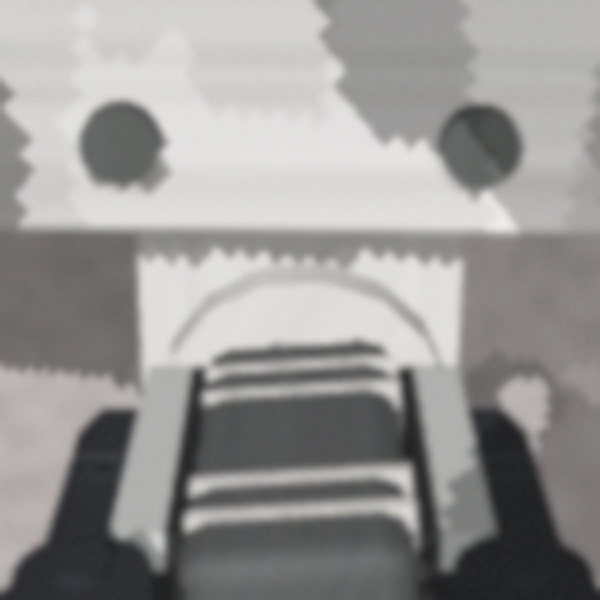

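View pics/s24.png

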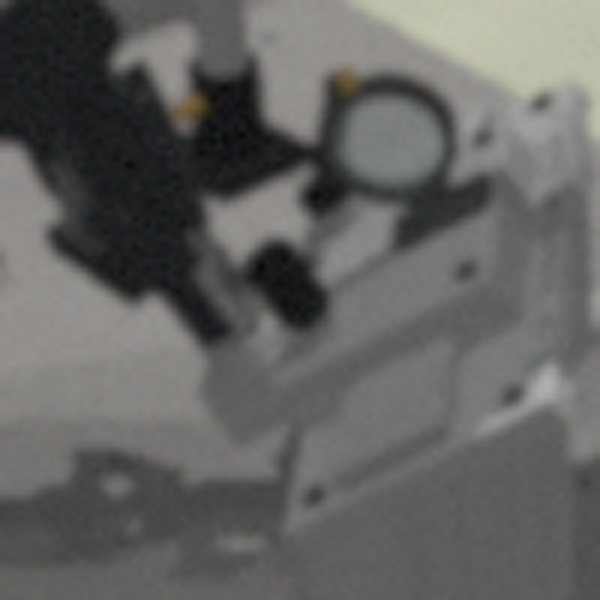

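Call:
{"op": "send_rows", "data": {
  "increments": [
    [0.15, 0, 0, 0, 0, 0, 255],
    [0.1, 0, 0, 0, 0, 0, 255],
    [0, 0, 0, 0, 0, 0, 255],
    [0, 0, 0, 0, 0, 0, 255]
  ]
}}

```text
time_s: 20.58
tool_pos: [598.1, -182.0, 65.7]
orientation: [0.302, 0.812, -0.174, 0.468]
ft_force: [5.1, 2.2, 4.1]
opening: 22.0
```

```bash
python3 - <<'E'
from h import *
st=readout.sense(); p,M=tool(); print(F.T@(p-C),F.T@st["ft_force"], st["opening"])
E
```

```text
[ -0.309  -0.168 -20.899] [-0.095 -4.976  4.75 ] 21.96593877747706
```

Call:
{"op": "send_rows", "data": {
  "increments": [
    [0.15, 0, 0, 0, 0, 0, 255],
    [0.15, 0, 0, 0, 0, 0, 255],
    [0, 0, 0, 0, 0, 0, 255],
    [0, 0, 0, 0, 0, 0, 255]
  ]
}}

```text
time_s: 20.92
tool_pos: [598.2, -182.0, 65.5]
orientation: [0.302, 0.812, -0.174, 0.469]
ft_force: [6.2, 0.2, 20.1]
opening: 21.9
```

```bash
python3 - <<'E'
from h import *
st=readout.sense(); p,M=tool(); print(F.T@(p-C),F.T@st["ft_force"], st["opening"])
w=Cam("wrist"); w.crop(250,190,400,340,4,"w25c.png")
E
```

```text
[ -0.445  -0.236 -21.049] [ 6.05  -4.221 19.671] 21.877438868684397
```

View pics/w25c.png

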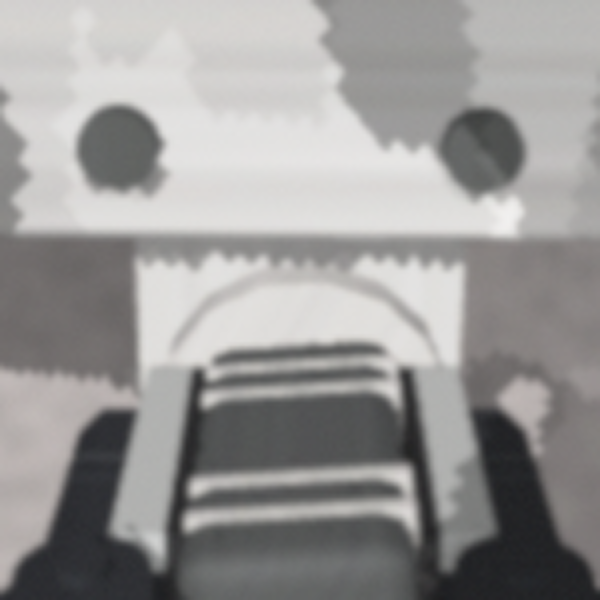

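Call:
{"op": "send_rows", "data": {
  "increments": [
    [-0.15, 0, 0, 0, 0, 0, 255],
    [0, 0, 0, 0, 0, 0, 70],
    [0, 0, 0, 0, 0, 0, 70],
    [0, 0, 0, 0, 0, 0, 70],
    [0, 0, 0, 0, 0, 0, 70],
    [-2, 0, 0, 0, 0, 0, 70],
    [-3, 0, 0, 0, 0, 0, 70],
    [-3, 0, 0, 0, 0, 0, 70],
    [-2, 0, 0, 0, 0, 0, 70],
    [0, 0, 0, 0, 0, 0, 70],
    [0, 0, 0, 0, 0, 0, 70],
    [0, 0, 0, 0, 0, 0, 70]
  ]
}}

```text
time_s: 21.97
tool_pos: [633.8, -214.1, 149.1]
orientation: [0.302, 0.813, -0.174, 0.466]
ft_force: [0.2, 0.4, -0.7]
opening: 62.4
```

```bash
python3 - <<'E'
from h import *
st=readout.sense(); p,M=tool(); print(F.T@(p-C),F.T@st["ft_force"], st["opening"])
w=Cam("wrist"); w.crop(150,130,400,320,3.1,"w26c.png")
K=lambda P:(w.proj(P)-[150,130])*3.1
for n,o in [("pin top",(0,0,52)),("collar top",(0,0,6)),("hole",(0,0,0)),("knobtop",(48,-45,54)),("piv",(48,48,36)),("tip0",(48,116,36)),("tip.1",(54.8,115.7,36)),("tip.2",(61.5,114.6,36))]: print(n,K(C+F@o)[0])
s=Cam("scene"); s.crop(200,170,300,270,6,"s26.png")
E
```

```text
[-0.209  0.828 75.266] [-0.242 -0.433 -0.629] 62.37173043543738
pin top [549.303 384.511]
collar top [548.668 314.492]
hole [548.6   307.084]
knobtop [789.139 150.412]
piv [314.491 136.585]
tip0 [ -8.713 139.577]
tip.1 [-12.178 106.648]
tip.2 [-11.796  73.592]
```

View pics/w26c.png

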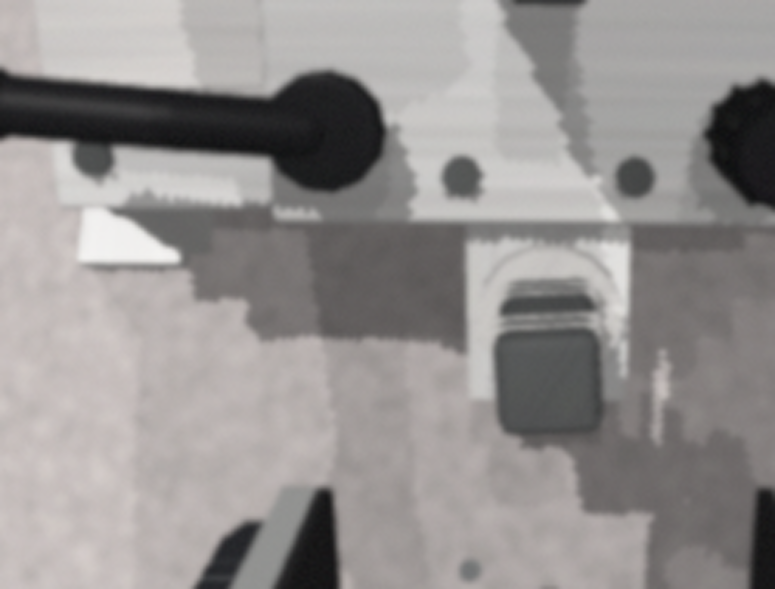

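View pics/s26.png

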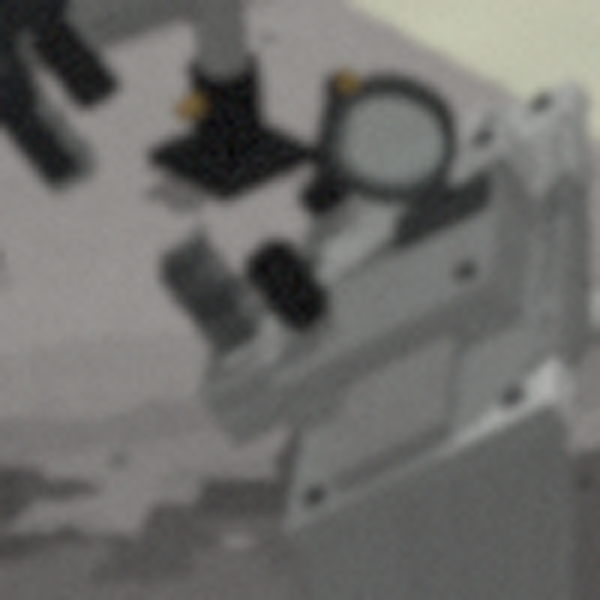

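```bash
python3 - <<'E'
from h import *
t=Cam("top"); s=Cam("scene")
for z in (0,148): print(t.plane((465,262),z))
print("dish",t.plane((430,298),11),"mirror",t.plane((463,207),40))
def cen(a,r=50,hx=11,hy=14,m=0):
    n=np.array([np.cos(a),-np.sin(a)]); return np.array([48,48])+r*np.array([np.sin(a),np.cos(a)])-n*(6.5+hx*abs(np.cos(a))+hy*abs(np.sin(a))+m)
for a in np.arange(0,1.5,.2): print(a,cen(a), (C+F@[*cen(a),-6]))
print(1.4,cen(1.4),1.45,cen(1.45))
E
```

```text
[ 463.739 -451.777    0.   ]
[ 449.65  -399.714  148.   ]
dish [ 358.257 -334.255   11.   ] mirror [ 626.092 -444.935   40.   ]
0.0 [30.5 98. ] [ 519.474 -243.891   94.054]
0.2 [ 38.271 100.989] [ 512.424 -241.765   97.939]
0.4 [ 47.131 102.653] [ 505.524 -238.02   102.369]
0.6000000000000001 [ 56.85  102.527] [ 499.227 -232.433  107.229]
0.8 [ 67.003 100.2  ] [ 494.082 -224.933  112.305]
1.0 [76.985 95.399] [ 490.663 -215.654  117.297]
1.2000000000000002 [86.074 88.053] [ 489.49  -204.952  121.841]
1.4000000000000001 [93.505 78.342] [ 490.949 -193.394  125.556]
1.4 [93.505 78.342] 1.45 [95.018 75.59 ]
```

Call:
{"op": "send_rows", "data": {
  "increments": [
    [0, -3.24, -0.67, 0, 0, 0, 255],
    [0, -3.24, -0.67, 0, 0, 0, 255],
    [0, -3.24, -0.67, 0, 0, 0, 255],
    [0, 0, 0, 0, 0, 0, 255],
    [1.5, 0, 0, 0, 0, 0, 255],
    [1.5, 0, 0, 0, 0, 0, 255],
    [0, 0, 0, 0, 0, 0, 255],
    [0, 0, 0, 0, 0, 0, 255]
  ]
}}

```text
time_s: 22.83
tool_pos: [546.3, -266.3, 134.1]
orientation: [0.302, 0.813, -0.174, 0.466]
ft_force: [0.1, 0.9, 0.9]
opening: 0.1
```

```bash
python3 - <<'E'
from h import *
st=readout.sense(); p,M=tool(); print(F.T@(p-C),F.T@st["ft_force"], st["opening"],st["joints"]); plan(C+F@[20,98,-6],slopetool(F))
w=Cam("wrist"); cv2.imwrite("pics/w27.png",w.img)
E
```

```text
[20.182 97.488 46.154] [ 0.888 -0.747  0.58 ] 0.12867976951619994 [ 0.3    0.797  0.248  1.542 -0.275  1.362  1.515]
at [ 546.342 -266.347  134.061] shift cm [ 5.215 -0.043  0.049] | 5.215662732087745 rows 1.272112861484816  turn [-0.001 -0.006  0.002] 0.006291280642714826 rows 0.051567874120613325
```

View pics/w27.png

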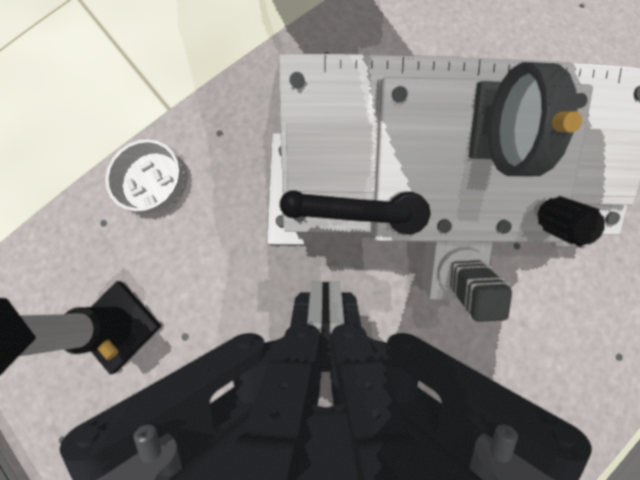

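Call:
{"op": "send_rows", "data": {
  "increments": [
    [2.6, 0, 0.05, 0, 0, 0, 255],
    [2.6, 0, 0, 0, 0, 0, 255],
    [0, 0, 0, 0, 0, 0, 255],
    [0, -0.15, -0.9, 0, 0, 0, 255],
    [0, -0.15, -0.9, 0, 0, 0, 255],
    [0, -0.17, -0.88, 0, 0, 0, 255],
    [0, 0.02, -0.98, 0, 0, 0, 255],
    [0, 0, 0, 0, 0, 0, 255],
    [0, 0, 0, 0, 0, 0, 255]
  ]
}}

```text
time_s: 23.63
tool_pos: [500.2, -232.9, 109.1]
orientation: [0.302, 0.813, -0.174, 0.467]
ft_force: [-0.6, 0.7, 0.2]
opening: -0.1
```

```bash
python3 - <<'E'
from h import *
st=readout.sense(); p,M=tool(); print(F.T@(p-C),F.T@st["ft_force"], st["opening"],st["joints"])
w=Cam("wrist"); cv2.imwrite("pics/w28.png",w.img)
E
```

```text
[ 56.882 102.208  -3.853] [ 0.834 -0.125 -0.269] -0.05218112953997304 [ 0.282  0.762  0.237  1.706 -0.285  1.23   1.528]
```

View pics/w28.png

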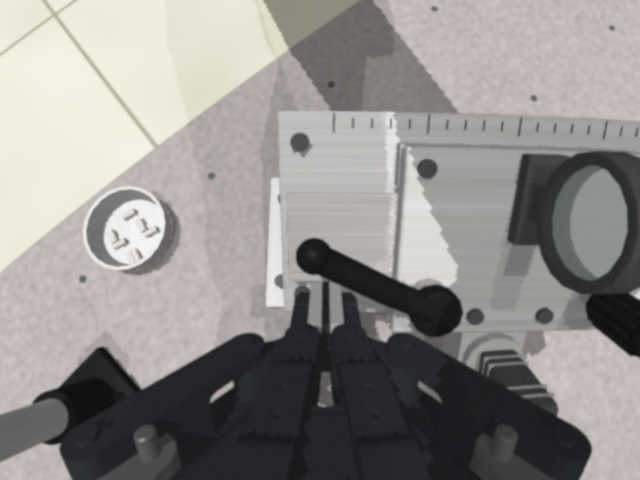

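Call:
{"op": "send_rows", "data": {
  "increments": [
    [0, 0.23, -1.0, 0, 0, 0, 255],
    [0, 0.48, -1.0, 0, 0, 0, 255],
    [0, 0.74, -0.9, 0, 0, 0, 255],
    [0, 0, 0, 0, 0, 0, 255],
    [0, 0, 0, 0, 0, 0, 255],
    [0, 0, 0, 0, 0, 0, 255]
  ]
}}

```text
time_s: 24.18
tool_pos: [490.5, -204.9, 122.4]
orientation: [0.301, 0.813, -0.174, 0.466]
ft_force: [0.1, -0.2, 0.9]
opening: 0.3
```

```bash
python3 - <<'E'
from h import *
st=readout.sense(); p,M=tool(); print(F.T@(p-C),F.T@st["ft_force"], st["opening"],st["joints"])
w=Cam("wrist"); cv2.imwrite("pics/w29.png",w.img)
for a in (1.0,1.1,1.2,1.3,1.4): print(a,w.proj(C+F@[48+68*np.sin(a),48+68*np.cos(a),36]))
E
```

```text
[85.704 87.373 -5.087] [0.294 0.132 0.887] 0.2550436710685663 [ 0.251  0.725  0.233  1.753 -0.292  1.22   1.504]
1.0 [[332.022 268.235]]
1.1 [[345.883 260.987]]
1.2 [[360.619 254.951]]
1.3 [[376.022 250.24 ]]
1.4 [[391.863 246.94 ]]
```

View pics/w29.png

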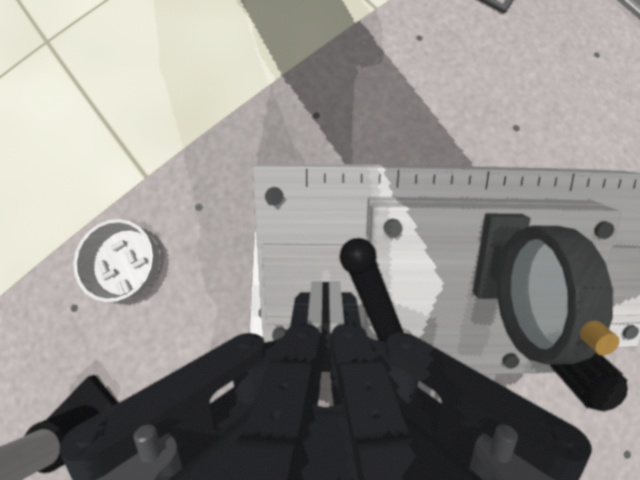

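Call:
{"op": "send_rows", "data": {
  "increments": [
    [0, 0.5, -0.4, 0, 0, 0, 255],
    [0, 0.5, -0.34, 0, 0, 0, 255],
    [0, 0.2, -0.1, 0, 0, 0, 255],
    [0, 0, 0, 0, 0, 0, 255],
    [0, 0, 0, 0, 0, 0, 255],
    [0, 0, 0, 0, 0, 0, 255]
  ]
}}

```text
time_s: 24.73
tool_pos: [493.0, -191.4, 126.6]
orientation: [0.302, 0.813, -0.174, 0.467]
ft_force: [-0.2, -0.8, 0.3]
opening: 0.1
```

```bash
python3 - <<'E'
from h import *
st=readout.sense(); p,M=tool(); print(F.T@(p-C),F.T@st["ft_force"], st["opening"],st["joints"])
w=Cam("wrist"); w.crop(250,180,450,330,4,"w30.png")
for a in (1.2,1.3,1.4): print(a,(w.proj(C+F@[48+68*np.sin(a),48+68*np.cos(a),36])-[250,180])*4)
E
```

```text
[93.812 75.474 -5.024] [-0.118  0.728  0.431] 0.10172877667249446 [ 0.233  0.715  0.23   1.76  -0.299  1.219  1.488]
1.2 [[329.93  369.048]]
1.3 [[390.023 350.868]]
1.4 [[452.103 338.099]]
```

View pics/w30.png

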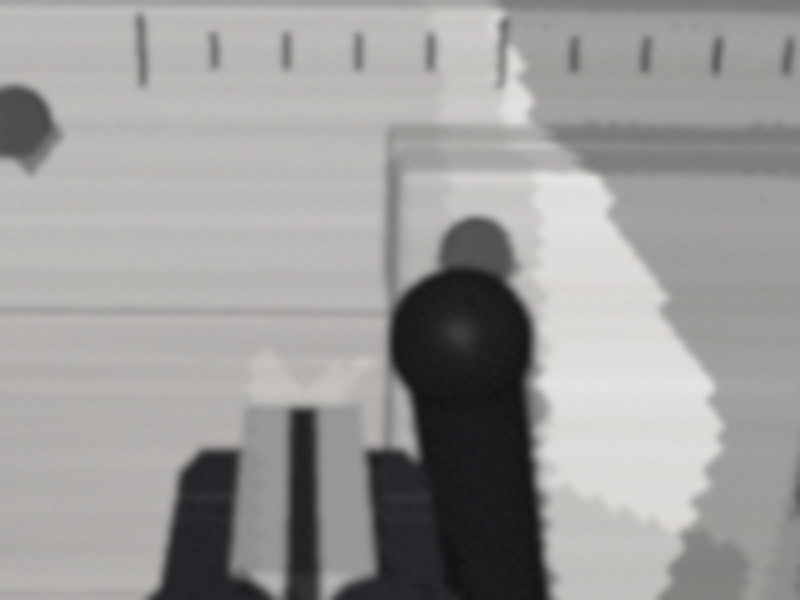

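Call:
{"op": "send_rows", "data": {
  "increments": [
    [0, 0.15, 0, 0, 0, 0, 255],
    [0, 0.15, 0, 0, 0, 0, 255],
    [0, 0, 0, 0, 0, 0, 255]
  ]
}}

```text
time_s: 25.03
tool_pos: [494.5, -189.7, 126.5]
orientation: [0.301, 0.813, -0.174, 0.466]
ft_force: [-1.7, -2.0, -0.3]
opening: 0.1
```

Call:
{"op": "send_rows", "data": {
  "increments": [
    [0, -1.0, 0, 0, 0, 0, 255],
    [0, -1.5, 0, 0, 0, 0, 255],
    [-3, -0.5, 0, 0, 0, 0, 255],
    [-3.5, 0, 0, 0, 0, 0, 255],
    [-3.5, 0, 0.5, 0, 0, 0, 255],
    [-3, 1.5, 2.5, 0, 0, 0, 255],
    [0, 2, 2, 0, 0, 0, 255],
    [0, 0, 0, 0, 0, 0, 255],
    [0, 0, 0, 0, 0, 0, 255],
    [0, 0, 0, 0, 0, 0, 255]
  ]
}}

```text
time_s: 25.87
tool_pos: [579.2, -257.5, 213.2]
orientation: [0.302, 0.813, -0.175, 0.466]
ft_force: [-0.4, -0.3, -0.3]
opening: -0.2
```

```bash
python3 - <<'E'
from h import *
st=readout.sense(); p,M=tool(); print(F.T@(p-C),F.T@st["ft_force"], st["opening"],st["joints"])
w=Cam("wrist"); cv2.imwrite("pics/w31.png",w.img)
for a in (1.2,1.3,1.4): print(a,w.proj(C+F@[48+68*np.sin(a),48+68*np.cos(a),36]))
for n,o in [("pin top",(0,0,52)),("knobtop",(48,-45,54)),("hub",(48,48,30)),("collar top",(0,0,6))]: print(n,w.proj(C+F@o)[0])
s=Cam("scene"); s.crop(200,170,300,270,6,"s31.png")
E
```

```text
[ 43.227  69.305 124.282] [-0.025  0.496 -0.28 ] -0.1928994242954651 [ 0.272  0.751  0.261  1.418 -0.275  1.525  1.458]
1.2 [[321.293 137.908]]
1.3 [[329.854 134.968]]
1.4 [[338.689 132.921]]
pin top [411.312 281.04 ]
knobtop [474.863 225.149]
hub [351.643 216.728]
collar top [399.634 259.1  ]
```

View pics/w31.png

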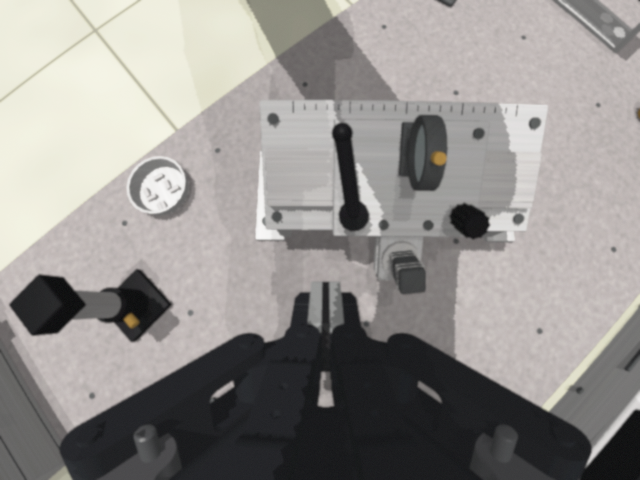

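View pics/s31.png

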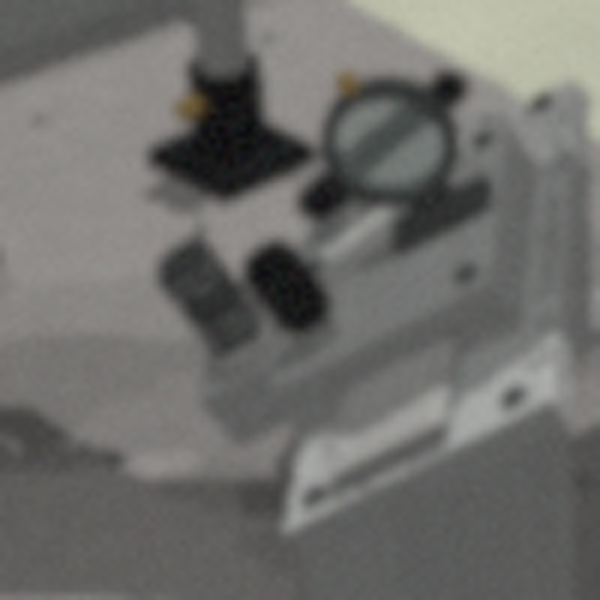

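Call:
{"op": "send_rows", "data": {
  "increments": [
    [0, 3.5, 2.15, 0, 0, 0, 255],
    [0, 3.4, 2.15, 0, 0, 0, 255],
    [3, 0, 0, 0, 0, 0, 255],
    [3, 0, 0, 0, 0, 0, 255],
    [2.4, 0, 0, 0, 0, 0, 255],
    [0, 0, 0, 0, 0, 0, 255],
    [0, 0, 0, 0, 0, 0, 255],
    [0, 0, 0, 0, 0, 0, 255]
  ]
}}

```text
time_s: 26.63
tool_pos: [622.4, -202.3, 120.9]
orientation: [0.302, 0.812, -0.175, 0.468]
ft_force: [0.7, -0.3, 0.7]
opening: 0.2
```

```bash
python3 - <<'E'
from h import *
st=readout.sense(); p,M=tool(); print(F.T@(p-C),F.T@st["ft_force"])
w=Cam("wrist"); w.crop(250,180,450,330,4,"w32.png")
E
```

```text
[-0.088 -0.639 42.685] [-0.21  -0.234  0.968]
```

View pics/w32.png

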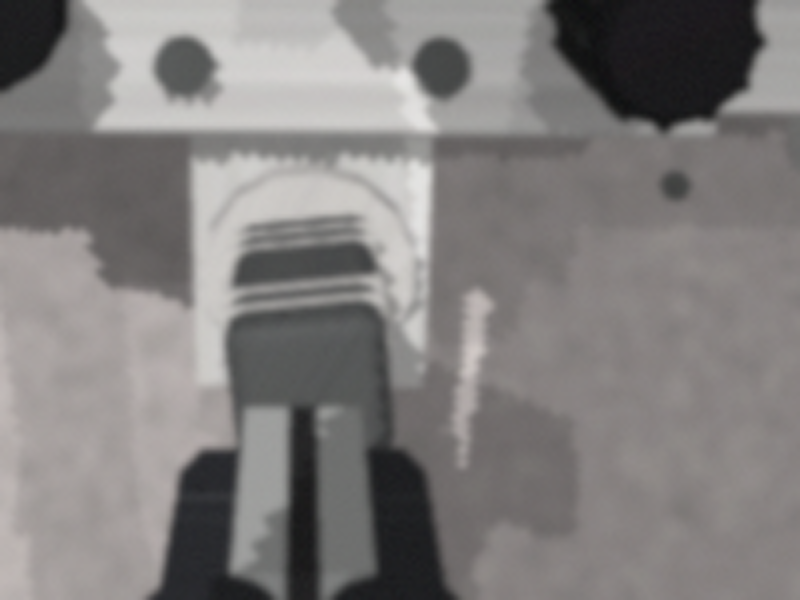

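Call:
{"op": "send_rows", "data": {
  "increments": [
    [0.6, 0, 0, 0, 0, 0, 255],
    [0.5, 0, 0, 0, 0, 0, 255],
    [0.3, 0, 0, 0, 0, 0, 255],
    [0.2, 0, 0, 0, 0, 0, 255],
    [0, 0, 0, 0, 0, 0, 255],
    [0, 0, 0, 0, 0, 0, 255]
  ]
}}

```text
time_s: 27.18
tool_pos: [615.5, -195.7, 105.4]
orientation: [0.302, 0.813, -0.174, 0.467]
ft_force: [-0.4, -0.5, -0.5]
opening: 0.2
```

```bash
python3 - <<'E'
from h import *
st=readout.sense(); p,M=tool(); print(F.T@(p-C),F.T@st["ft_force"])
E
```

```text
[ 0.396 -1.167 24.461] [-0.211  0.639 -0.412]
```

Call:
{"op": "send_rows", "data": {
  "increments": [
    [0.2, 0, 0, 0, 0, 0, 255],
    [0.15, 0, 0, 0, 0, 0, 255],
    [0, 0, 0, 0, 0, 0, 255],
    [0, 0, 0, 0, 0, 0, 255]
  ]
}}

```text
time_s: 27.52
tool_pos: [614.4, -195.0, 102.8]
orientation: [0.302, 0.813, -0.174, 0.467]
ft_force: [1.7, -1.2, 3.2]
opening: 0.2
```

```bash
python3 - <<'E'
from h import *
st=readout.sense(); p,M=tool(); print(F.T@(p-C),F.T@st["ft_force"])
E
```

```text
[ 0.204 -1.025 21.582] [-0.176 -0.211  3.851]
```

Call:
{"op": "send_rows", "data": {
  "increments": [
    [0.15, 0, 0, 0, 0, 0, 255],
    [0.15, 0, 0, 0, 0, 0, 255],
    [0, 0, 0, 0, 0, 0, 255],
    [0, 0, 0, 0, 0, 0, 255]
  ]
}}

```text
time_s: 27.85
tool_pos: [614.5, -195.1, 102.5]
orientation: [0.302, 0.812, -0.175, 0.469]
ft_force: [3.0, -5.4, 17.9]
opening: -0.1
```

```bash
python3 - <<'E'
from h import *
st=readout.sense(); p,M=tool(); print(F.T@(p-C),F.T@st["ft_force"])
E
```

```text
[-0.063 -1.017 21.408] [ 3.967  2.158 18.433]
```

Call:
{"op": "send_rows", "data": {
  "increments": [
    [-1, 0, 0, 0, 0, 0, 255],
    [-3, 0, 0, 0, 0, 0, 255],
    [-4, 0, 0, 0, 0, 0, 255],
    [-4, 0, 0, 0, 0, 0, 255],
    [0, 0, 0, 0, 0, 0, 255],
    [0, 0, 0, 0, 0, 0, 255],
    [0, 0, 0, 0, 0, 0, 255],
    [0, 0, 0, 0, 0, 0, 255],
    [0, 0, 0, 0, 0, 0, 255]
  ]
}}

```text
time_s: 28.6
tool_pos: [658.1, -232.1, 202.3]
orientation: [0.302, 0.814, -0.174, 0.466]
ft_force: [0.1, 0.1, -0.5]
opening: 0.2
```

```bash
python3 - <<'E'
from h import *
st=readout.sense(); p,M=tool(); print(F.T@(p-C),F.T@st["ft_force"])
w=Cam("wrist"); cv2.imwrite("pics/w33.png",w.img)
for n,o in [("pin top",(0,0,52)),("knobtop",(48,-45,54)),("tip1.3",(113.5,66.2,36)),("tip1.4",(115,59.6,36)),("collar top",(0,0,6))]: print(n,w.proj(C+F@o)[0])
E
```

```text
[  0.275  -1.414 136.394] [-0.227 -0.106 -0.395]
pin top [324.161 226.275]
knobtop [383.614 166.366]
tip1.3 [236.792  77.062]
tip1.4 [245.305  74.812]
collar top [324.423 211.784]
```

View pics/w33.png

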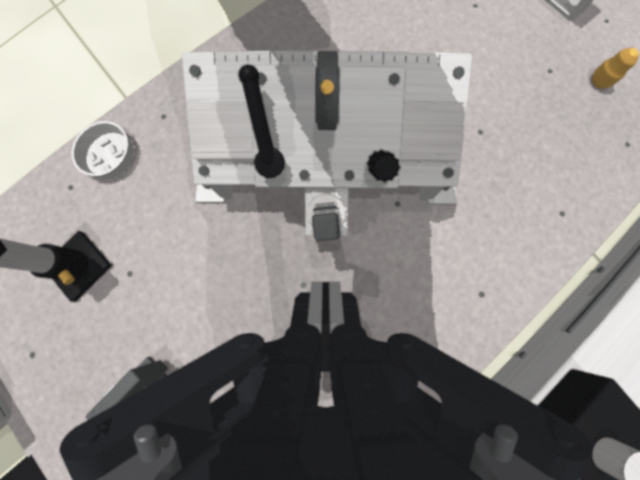

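The picture shows the pin top at (326,226), against a predicted (324,226). The lever tip is at (248,73), which fits about 1.4 rad, and the robot is clear of everything. I'm handing the job in.

```bash
python3 -c "
from station import ctrl; print(ctrl.job_done())"
```

```text
the job is handed in; nothing more can be done
None
```

I slid the carriage about 49.5 mm along the rail by its knob and drove the tapered pin through both lugs. I then swung the clamp lever clockwise to its stop, pressed the pin down once more, withdrew and handed the job in at about 28.6 s. It reported no verdict.

**Last checks that agreed**
- **Pin:** it stopped dead under about 20 N at the expected depth, within about 1 mm. The later press of about 18 N on its head moved it no further. In the last picture its head is within about 2 px of where a pin fully home should be.
- **Lever:** its tip lies where 1.4 rad predicts, to within about 3 px.
- **Holes:** before the pin went in, the two lugs overlapped to within about 1.6 mm as seen by the wrist camera. With the pin in, I did not measure the carriage position directly; the shank's 1.2 mm clearance implies it is within 2 mm.
- **Clearance:** at hand-in the robot touched nothing and the wrist force was about 0.5 N. The lens was never approached, and the loose parts in view looked unmoved.

**What failed or disagreed**
- **Finger length:** the fingertips end about 30 mm short of the reported TCP. The first attempt to grip the knob therefore closed on air above it. I allowed for this from then on, and the knob grip, pin insertion and final press all fitted it.
- **Pin pick-up:** the first close caught the pin's collar (opening 32.5 mm), so I opened, rose 10 mm and took the square grip (about 22 mm). Comparing my pin-height estimates suggested it sat about 10 mm higher in the hand than I had worked out from the rack. I used the value seen by the cameras.

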